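# Touch off a drilling jig on a cabinet door and set the punch

### The job

The drilling jig lies loosely on the corner of a cabinet door whose wood lipping is never twice the same thickness, so touch off on the real edges: bring the jig's three brass locating pins up to them, two on the long edge and one on the end, until all three bear firmly at the same time for a moment, but gently, because a hard push dents the wood. Then take the marking punch from its wooden block and lower it, not drop it, down through the jig's steel drill bush until its tip stands on the door face. Leave punch and jig standing there with all three pins still up against the edges, and leave the bar pull, tub and screwdriver where they are.

Things in the scene. Friction and masses are not known exactly. Their poses are not given: they have to be found in the camera images.
- door: White cabinet door flat on a thin non-slip mat; it does not move. White panel 300 mm along its x, 400 mm along its y, top face 20 mm above the origin (centre of the mat's underside, on the worktop). Brown wood lipping is glued on its -x edge (long side, towards the robot) and +y end, straight, square, unyielding, full height, thickness unknown (2 to 8 mm each).
- corner (a point): Corner of the white panel's top face at x = -150, y = +200 mm of the door. The lipping (lip_x on the -x edge, lip_y on the +y end) starts here and goes 2 to 8 mm outwards; no pose tells how far: feel for it. 2 N on a pin is a firm touch, over 10 N dents it. Pieces lip_x_c0, lip_x_c1, lip_y_c0 in the rules: middle line 5 mm inside the outer face, so a touching pin's axis is 10 mm from it.
- jig: Loose aluminium drilling jig, about 0.6 kg, origin in its underside. Plate x -60 to 60, y -105 to 75 mm, 10 mm thick. It starts up to 6 degrees askew, pins 5 to 40 mm outside the lipping; slide it to the door's +x and -y (1 to 3 N, more if pressed down). Seated: parallel to the door, origin at x = -110 mm minus lipping, y = 140 mm plus lipping in the door frame.
- pin_a: Brass locating pin fixed in the jig, 10 mm diameter, reaching 14 mm down below the plate beside the door's edge. Origin on the pin's axis at the plate's underside: x = -45, y = -65 mm in the jig frame. Touches the lipping on the door's -x edge when its axis is 5 mm outside it.
- pin_b: Second such pin for the lipping on the same -x edge, at x = -45, y = +35 mm in the jig frame.
- pin_c: Third such pin, for the lipping on the door's +y end, at x = +10, y = +65 mm in the jig frame.
- knob (a point): Middle of the black round grip knob of the jig, on the jig's origin axis, 36 mm above the jig's underside. Knob 30 mm diameter, its full-width part from 19 to 46 mm, its top at 50 mm above the jig's underside. A push along +x here is borne about one third by pin_a, two thirds by pin_b.
- bush (a point): Centre of the mouth of the steel drill bush on the jig (26 mm square, mouth 30 mm above the jig's underside; x = +20, y = -85 mm in the jig frame). Through hole 11.2 mm, with a 3 mm lead-in; the door face lies 30 mm below the mouth.
- punch: Marking punch, 116 mm long, 90 g, upright. Origin at the tip, z towards the head. Steel shank 10 mm diameter with a conical tip up to 52 mm, then a blue round grip 16 mm diameter up to the head.
- punch_tip (a point): The punch's tip (same point as its origin).
- punch_grip (a point): Middle of the blue grip, 82 mm above the tip.
- block: Wooden tool block 70 x 70 x 45 mm, fixed on the worktop, origin under its centre. The punch stands in its centre hole (11.5 mm wide, 32 mm deep, the tip 13 mm above the worktop). Three drill ends stick up to 16 mm above it near its corners.
- pull: Bystander: steel bar pull, 150 mm long, lying on the far part of the door. Origin under the middle of the bar.
- tub: Bystander: clear plastic food tub, 110 mm wide, 60 mm high, origin under its centre.
- driver: Bystander: screwdriver with a green handle lying on the worktop near the robot, about 200 mm long.

How it is judged:
By the outcome, as a careful person would: the job done as asked, in the order asked, and still so for the second after the job is handed in, with the robot touching nothing.
It also fails if it takes over 58 s, if anything falls off the work surface, if the arm or the gripper's body presses on something with over 40 N, if the wrist force passes 120 N, or if a joint passes its speed limit or range.

### The arm

A 6-joint arm with a two-finger parallel gripper is mounted at the origin on the work surface. World frame = base frame: x ahead of the robot, y to its left, z up, the work surface at z = 0. Lengths are in m, angles in rad, forces in N, time in s.
With the tool pointing down it reaches from about 0.275 to 0.725 m from the base axis. Payload 5.6 kg.
Tool frame: the origin (TCP) lies on the centre line of the jaws, within the pads' length; the fingertips stand 11 mm ahead of it and the grasp point (between the pads) lies 8 mm behind it; z points along the fingers, y is the direction in which the jaws open and shut (so a half turn about z gives the same grasp; the last joint's range is limited). The gripper opens to 85 mm and grips with 20 to 120 N. Pads are 22 mm wide; open, the fingers measure 114 mm over their backs; the gripper's body (76 mm by 85 mm) begins 54 mm behind the grasp point. The pads swing forward as they close: fully open they stand 13 mm farther back than shut.
Start: joints at [-1.045, 0.255, 0.108, 0, -1.424, -0.285], TCP at [0.131, -0.534, 0.242] pointing down, gripper open.
Joint ranges: [-2.95, 2.95], [-1.21, 1.97], [-1.09, 1.5], [-2.87, 1.71], [-2.94, -0.07], [-3.05, 3.05]. Speed limits (rad/s): [2.57, 2.57, 3.14, 3.14, 3.14, 3.14].

### API

Orientations are given as a unit quaternion [w, x, y, z].
In Python, from station import bot gives the robot as it stands.
- The arm moves only by the tool step_arm, never from a script. Its argument "moves" is a list of rows, each a list of 3 entries, a list of its own where there are three numbers: the shift along the tool's x, y, z in cm, then the turn, a rotation vector about the tool's x, y, z in degrees, then the opening, from -1 (shut) to 1 (fully open). In form: [[[x, y, z], [rx, ry, rz], hand], ...]. A call has 1 to 8 rows; each row shifts and turns the commanded pose from where the row before left it, along the tool's axes as they then stand; what a row does not reach is not made up. A row lasts 1/12 s, in which the tool goes at most 41.7 mm and 7.16 degrees, less where a joint would pass 70% of its speed; a pose out of reach is approached as far as the arm can. A call is refused whole if a number of a shift passes 4.17 or a number of a turn 7.16, either way. A call with a gripper value outside its range is refused whole. The fingers move at their own pace and stop on an object; the grip force is fixed at half the most. Time passes only in rows, so rows that do not move let the fingers close. It gives the time, the measured TCP pose, the force and the opening at its end, in the units of the state.
- bot.get_obs(): the state, without advancing time (a new reading comes with each control period).
- bot.capture(name): name is "side" or "top"; returns a dict with "img" (480x640x3 uint8, red, green, blue), "fx", "fy", "cx", "cy" (pixels), "dist_coeffs" ([k1, k2, p1, p2, k3] as OpenCV has them; the pictures are not rectified), "rvec" (rotation vector, rad) and "tvec" (3), from world to camera coordinates, as OpenCV has them. Camera axes: x right, y down, z forward; pixel columns grow to the right and rows downward; lengths in m; the calibration is good to about 2 mm. A picture is of the moment at which its call begins. There is no depth.
- bot.hand_in(): hands the job in, once; it reports no verdict.
Trained networks look in the newest picture that a camera, given by its name, has taken for a name from the list of things; names that differ only in an ending like _2 or _b are one class to them, and where a whole thing is asked for, a point or a joint stands for the part that bears it (a point fixed in the world has none). Each returns a list of dicts, best first, with "conf" (0 to 1); they miss things now and then, are a little off and sometimes report something else, mostly with a low value. They report only what shows in the picture. A call takes as long as a camera call.
- bot.find_in(camera, query): "centre" ([x, y, z] in m, in the coordinates of the camera as it stood for that picture, good to about 4 mm: the middle of the surface that is visible of it).
- bot.cut_out(camera, query): "pixels" (480x640 bool, what is visible of it).
- bot.spot_point(camera, query): "centre" ([x, y, z] in m, in the coordinates of the camera as it stood for that picture, good to about 4 mm: a listed point, or the origin of a listed thing).
The state is a dict: "clock": time; "joints": joint angles; "joint_vel": joint speeds; "tau": joint torques, N m; "tcp_pos": TCP position; "ee_rot": TCP orientation; "contact_force": force on the tool from outside, world axes, zero at the start; "torque": the same for the moment, N m; "opening": finger opening in m.
Only numpy, scipy, OpenCV 4.12 (cv2) and the standard library are available. Lean on these libraries where they do the work, as an engineer would, in place of code of your own. Each camera call takes 0.05 s, during which the arm holds its last target.

## Working session

There is one attempt and no reset: what is moved stays moved. The work goes in short steps, Python scripts to look and compute and a tool call to move; the robot and the scene stay as the last step left them, time stands still between calls to the robot, and variables do not carry over. Pictures are saved under pics/ and viewed, and the job is handed in when it is done.

Besides the shell and the picture viewer there is one more tool, called after ">>>" as name(argument=value, ...) on one line, values as JSON. step_arm: Moves the arm, as the interface text tells. Its arguments: {"type":"object","properties":{"moves":{"type":"array","items":{"type":"array"}}},"required":["moves"]}

```bash
ls; mkdir -p pics; cat > h.py <<'E'
import numpy as np, cv2
from scipy.spatial.transform import Rotation as R
from station import bot
def w2c(c): 
    return cv2.Rodrigues(np.array(c["rvec"],float))[0], np.array(c["tvec"],float).reshape(3)
def c2w(c,p):
    Rm,t=w2c(c); return Rm.T@(np.array(p)-t)
def K(c): return np.array([[c["fx"],0,c["cx"]],[0,c["fy"],c["cy"]],[0,0,1.]])
def ray(c,uv,z):
    uv=np.array(uv,float).reshape(-1,1,2)
    n=cv2.undistortPoints(uv,K(c),np.array(c["dist_coeffs"],float)).reshape(-1,2)
    Rm,t=w2c(c); o=-Rm.T@t
    d=np.c_[n,np.ones(len(n))]@Rm
    return o+d*((z-o[2])/d[:,2])[:,None]
def proj(c,P):
    return cv2.projectPoints(np.array(P,float).reshape(-1,1,3),np.array(c["rvec"],float),np.array(c["tvec"],float),K(c),np.array(c["dist_coeffs"],float))[0].reshape(-1,2)
def save(c,n): cv2.imwrite("pics/"+n+".png",c["img"][:,:,::-1])
def st():
    o=bot.get_obs()
    rpy=R.from_quat(np.array(o["ee_rot"])[[1,2,3,0]]).as_matrix()
    print("t",round(o["clock"],2),"tcp",np.round(o["tcp_pos"],4),"F",np.round(o["contact_force"],2),"op",round(o["opening"],4)); print(np.round(rpy,4).tolist(), np.round(o["joints"],3))
    return o
E
python3 - <<'E'
from h import *
st()
for cam in ["side","top"]:
    c=bot.capture(cam); save(c,cam+"0"); Rm,t=w2c(c); print(cam,-Rm.T@t, c["fx"])
    for q in ["corner","jig","pin_a","pin_c","knob","bush","punch_tip","punch_grip","block","door","pull","tub","driver"]:
        for r in bot.spot_point(cam,q)[:3]: print(q,np.round(c2w(c,r["centre"]),4),round(r["conf"],2))
st()
E
```

```text
pics
t 0.0 tcp [ 0.1311 -0.5337  0.2414] F [0.34 1.14 0.1 ] op 0.0855
[[-0.9712, -0.2384, -0.0005], [-0.2384, 0.9712, 0.0018], [0.0, 0.0018, -1.0]] [-1.045  0.256  0.107 -0.    -1.424 -0.285]
side [0.41945168 0.68973146 0.68063905] 451.50536415744966
corner [0.4659 0.3738 0.0109] 0.28
jig [0.4909 0.0583 0.0161] 0.59
jig [ 0.7647 -0.1497  0.0171] 0.45
pin_a [0.4437 0.0839 0.0212] 0.54
pin_a [0.4855 0.1214 0.0188] 0.5
pin_a [ 0.4539 -0.0147  0.0224] 0.35
pin_c [0.4437 0.0839 0.0212] 0.54
pin_c [0.4855 0.1214 0.0188] 0.5
pin_c [ 0.4539 -0.0147  0.0224] 0.35
knob [0.4859 0.0576 0.0539] 0.55
bush [ 0.5218 -0.022   0.0484] 0.63
punch_tip [0.4624 0.3732 0.0116] 0.74
punch_tip [0.6771 0.3372 0.0012] 0.43
punch_grip [0.4366 0.0855 0.0208] 0.66
punch_grip [0.4635 0.3733 0.0928] 0.63
block [ 4.639e-01  3.698e-01 -2.000e-04] 0.56
door [ 0.6502 -0.0906  0.0022] 0.9
pull [ 0.7625 -0.1473  0.0206] 0.73
pull [ 0.5226 -0.0234  0.0498] 0.27
pull [0.4637 0.3747 0.0132] 0.23
tub [ 0.6755  0.3369 -0.0013] 0.8
driver [ 0.351  -0.2382 -0.0021] 0.82
top [0.32457873 0.0859084  1.47686112] 608.2539250507062
c
[... 262 characters left out ...]
6 0.0177] 0.55
pin_c [0.4416 0.0859 0.0246] 0.43
knob [0.4947 0.0597 0.0533] 0.6
bush [ 0.5231 -0.0271  0.0475] 0.97
bush [0.4689 0.3732 0.0119] 0.41
bush [0.4874 0.0545 0.0229] 0.29
punch_tip [0.4679 0.3706 0.0099] 0.39
punch_grip [0.462  0.3812 0.0947] 0.39
block [0.4677 0.3671 0.0024] 0.61
door [ 0.6516 -0.0885 -0.0023] 0.98
pull [ 0.7604 -0.147   0.0193] 0.75
tub [6.764e-01 3.387e-01 1.000e-04] 0.65
tub [0.439  0.0871 0.026 ] 0.65
driver [ 0.3533 -0.2346  0.0005] 0.93
driver [0.4926 0.0586 0.0528] 0.52
t 1.4 tcp [ 0.1312 -0.5341  0.2423] F [ 0.44  0.22 -0.32] op 0.0853
[[-0.9712, -0.2385, 0.0], [-0.2385, 0.9712, -0.0001], [-0.0, -0.0001, -1.0]] [-1.045  0.255  0.108  0.    -1.424 -0.285]
```

View pics/side0.png

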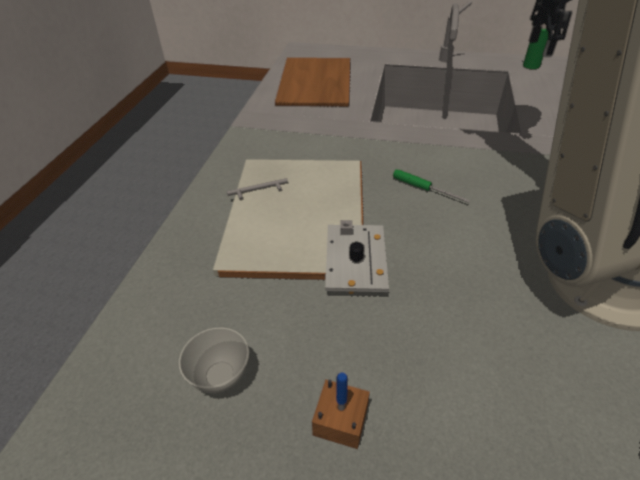

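View pics/top0.png

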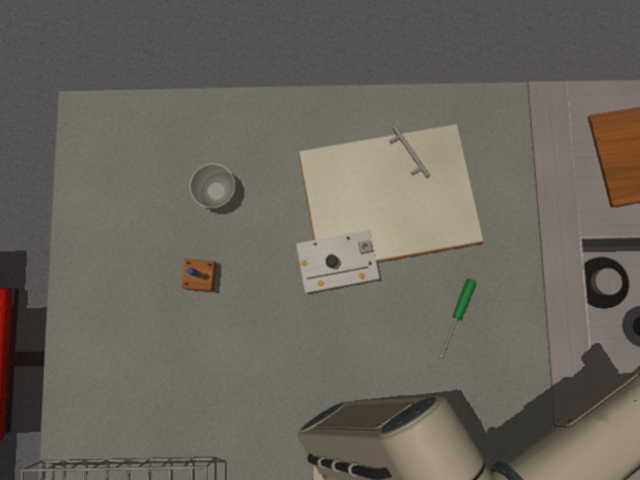

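```bash
cat >> h.py <<'E'
def rect(c,z,x0,x1,y0,y1,s=0.0005):
    # output: column = y decreasing to right, row = x decreasing down
    xs=np.arange(x1,x0,-s); ys=np.arange(y1,y0,-s)
    Y,X=np.meshgrid(ys,xs); P=np.c_[X.ravel(),Y.ravel(),np.full(X.size,z)]
    uv=proj(c,P).astype(np.float32).reshape(X.shape+(2,))
    return cv2.remap(c["img"],uv[...,0],uv[...,1],cv2.INTER_CUBIC)
E
python3 - <<'E'
from h import *
for cam in ["side","top"]:
    c=bot.capture(cam)
    im=rect(c,0.02,0.40,0.65,-0.12,0.18); cv2.imwrite(f"pics/r_{cam}.png",im[:,:,::-1])
    im=rect(c,0.02,0.40,0.88,-0.34,0.16,0.001); cv2.imwrite(f"pics/d_{cam}.png",im[:,:,::-1])
E
```

```text
(no output)
```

View pics/r_side.png

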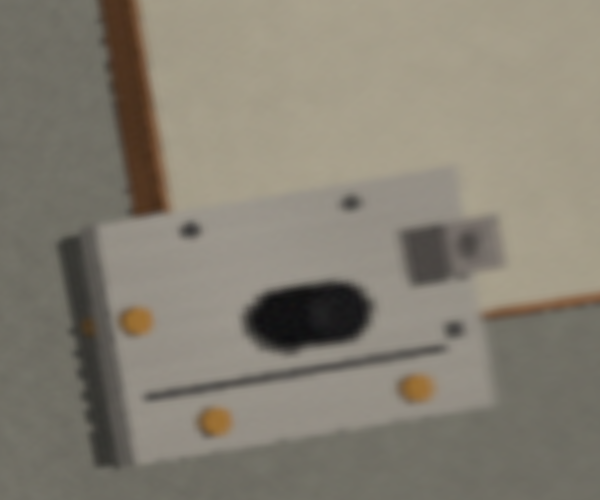

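View pics/r_top.png

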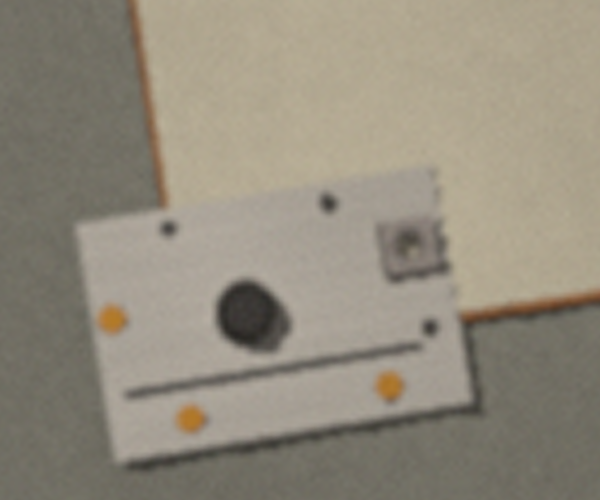

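View pics/d_top.png

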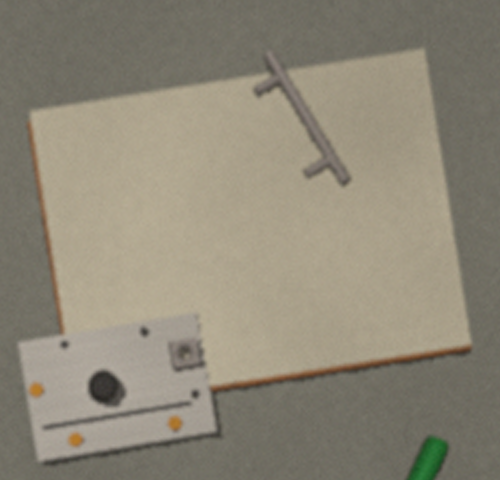

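View pics/d_side.png

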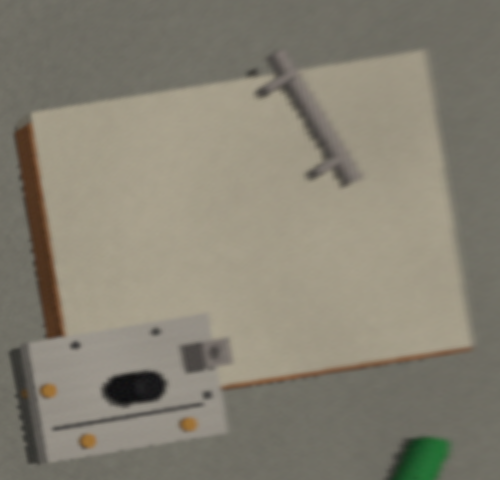

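```bash
cat > fit.py <<'E'
from h import *
s=0.0005
def fitlines(cam):
    c=bot.capture(cam)
    im=rect(c,0.02,0.40,0.88,-0.34,0.16,s).astype(np.float32)
    # grey/white contrast: brightness + warmth
    hsv=cv2.cvtColor(im.astype(np.uint8),cv2.COLOR_RGB2HSV)
    f=im[...,0].copy()
    def edge(p0,p1,n,lab,rng=8):
        # sample across the line p0->p1 (world xy), find max gradient along n (outward)
        p0=np.array(p0);p1=np.array(p1);n=np.array(n,float);n/=np.linalg.norm(n)
        pts=[]
        for a in np.linspace(0,1,60):
            q=p0+(p1-p0)*a
            d=np.arange(-rng,rng,0.25)*1e-3
            P=q+d[:,None]*n
            col=((0.16-P[:,1])/s).astype(np.float32); row=((0.88-P[:,0])/s).astype(np.float32)
            v=cv2.remap(cv2.GaussianBlur(im.mean(2),(0,0),1.5),col.reshape(1,-1),row.reshape(1,-1),cv2.INTER_LINEAR)[0]
            g=-np.gradient(v); i=np.argmax(g)
            if 0<i<len(d)-1: pts.append(P[i])
        pts=np.array(pts)
        for _ in range(4):
            m=np.median(pts,0); cc=pts.mean(0); u=np.linalg.svd(pts-cc)[2][0]
            r=(pts-cc)@np.array([-u[1],u[0]]); k=abs(r)<max(2*np.median(abs(r)),3e-4); pts=pts[k]
        if abs(u[1])>abs(u[0]): u=u*np.sign(u[1]); yaw=np.degrees(np.arctan2(-u[0],u[1]))
        else: u=u*np.sign(u[0]); yaw=np.degrees(np.arctan2(u[1],u[0]))
        print(cam,lab,"pt",np.round(cc,4),"yaw",round(yaw,2),"n",len(pts),"res mm",round(1e3*np.std(r),2))
        return cc,u
    h=fitl=None
    A=edge((.760,.128),(.56,.098),(-.15,.99),"+y end white")
    B=edge((.529,-.28),(.50,-.08),(-1,-.15),"-x edge white")
    C=edge((.823,-.23),(.777,.08),(1,.15),"+x white") 
    D=edge((.81,-.27),(.55,-.308),(.15,-1),"-y white")
    # intersection
    t=np.linalg.solve(np.c_[A[1],-B[1]],B[0]-A[0]); print(" corner",np.round(A[0]+t[0]*A[1],4))
    return A,B
if __name__=="__main__":
    fitlines("top"); fitlines("side")
    c=bot.capture("top"); 
    for cam in["top","side"]:
        c=bot.capture(cam)
        im=rect(c,0.03,0.40,0.60,-0.12,0.18,s)
        hsv=cv2.cvtColor(im,cv2.COLOR_RGB2HSV)
        m=((hsv[...,1]>130)&(hsv[...,2]>120)&(hsv[...,0]>10)&(hsv[...,0]<30)).astype(np.uint8)
        n,l,stt,ce=cv2.connectedComponentsWithStats(m)
        for i in range(1,n):
            if stt[i,4]>80: print(cam,"pin head",stt[i,4],np.round([0.60-ce[i,1]*s,0.18-ce[i,0]*s],4))
    st()
E
python3 fit.py
```

```text
top +y end white pt [0.6601 0.114 ] yaw 9.0 n 46 res mm 0.15
top -x edge white pt [ 0.5137 -0.1827] yaw 9.07 n 33 res mm 0.24
top +x white pt [ 0.8011 -0.0673] yaw 8.99 n 30 res mm 0.15
top -y white pt [ 0.6802 -0.288 ] yaw 8.97 n 39 res mm 0.16
 corner [0.4712 0.0841]
side +y end white pt [0.658 0.114] yaw 9.09 n 46 res mm 0.59
side -x edge white pt [ 0.5131 -0.1798] yaw 9.04 n 49 res mm 0.15
side +x white pt [ 0.7984 -0.0613] yaw 8.92 n 33 res mm 0.16
side -y white pt [ 0.6746 -0.2899] yaw 8.92 n 32 res mm 0.32
 corner [0.4711 0.0841]
top pin head 105 [ 0.4971 -0.0929]
top pin head 409 [0.4894 0.1238]
top pin head 411 [ 0.4563 -0.014 ]
top pin head 410 [0.4399 0.0848]
side pin head 455 [0.4886 0.1206]
side pin head 419 [ 0.4556 -0.0172]
side pin head 441 [0.4391 0.0818]
t 1.75 tcp [ 0.1312 -0.5341  0.2423] F [-0.18 -0.03  0.42] op 0.0854
[[-0.9712, -0.2385, 0.0], [-0.2385, 0.9712, 0.0], [-0.0, -0.0, -1.0]] [-1.045  0.255  0.108 -0.    -1.424 -0.285]
```

```bash
cat >> h.py <<'E'
def plan(target,yang=None,n=None,hand=1.0,maxs=0.038,start=None,nd=2):
    """rows to get to target xyz, tool y axis at yang degrees (mod 180), z down"""
    o=bot.get_obs(); M=R.from_quat(np.array(o["ee_rot"])[[1,2,3,0]]).as_matrix(); p=np.array(o["tcp_pos"])
    if yang is None: d=0; T=M
    else:
        cur=np.degrees(np.arctan2(M[1,1],M[0,1])); d=(yang-cur+90)%180-90
        a=np.radians(cur+d); y=np.array([np.cos(a),np.sin(a),0]); z=np.array([0,0,-1.]); T=np.c_[np.cross(y,z),y,z]
    rv=R.from_matrix(M.T@T).as_rotvec(degrees=True)
    dp=np.array(target)-p
    if n is None: n=max(1,int(np.ceil(max(np.linalg.norm(dp)/maxs,np.abs(rv).max()/6.5))))
    rows=[];pc=p.copy();Mc=M.copy()
    for i in range(n):
        w=p+dp*(i+1)/n
        s=np.round((Mc.T@(w-pc))*100,nd); pc=pc+Mc@s/100
        r=np.round(rv/n,2)+0.0; rows.append([(s+0.0).tolist(),r.tolist(),hand]); Mc=Mc@R.from_rotvec(r,degrees=True).as_matrix()
    for k in range(0,n,8): print(str(rows[k:k+8]).replace(" ",""))
    print("end",np.round(pc,4))
E
python3 -c "
from h import *
plan((.490,.058,.14),162,n=20)"
```

```text
[[[-2.45,2.45,0.51],[0.0,0.0,-2.91],1.0],[[-2.57,2.32,0.51],[0.0,0.0,-2.91],1.0],[[-2.68,2.18,0.51],[0.0,0.0,-2.91],1.0],[[-2.79,2.05,0.52],[0.0,0.0,-2.91],1.0],[[-2.89,1.9,0.51],[0.0,0.0,-2.91],1.0],[[-2.99,1.76,0.51],[0.0,0.0,-2.91],1.0],[[-3.07,1.6,0.51],[0.0,0.0,-2.91],1.0],[[-3.15,1.44,0.51],[0.0,0.0,-2.91],1.0]]
[[[-3.21,1.28,0.51],[0.0,0.0,-2.91],1.0],[[-3.28,1.12,0.51],[0.0,0.0,-2.91],1.0],[[-3.33,0.94,0.52],[0.0,0.0,-2.91],1.0],[[-3.37,0.78,0.51],[0.0,0.0,-2.91],1.0],[[-3.41,0.61,0.51],[0.0,0.0,-2.91],1.0],[[-3.44,0.43,0.51],[0.0,0.0,-2.91],1.0],[[-3.45,0.25,0.51],[0.0,0.0,-2.91],1.0],[[-3.46,0.08,0.51],[0.0,0.0,-2.91],1.0]]
[[[-3.46,-0.09,0.51],[0.0,0.0,-2.91],1.0],[[-3.45,-0.27,0.52],[0.0,0.0,-2.91],1.0],[[-3.43,-0.45,0.51],[0.0,0.0,-2.91],1.0],[[-3.41,-0.62,0.51],[0.0,0.0,-2.91],1.0]]
end [0.49  0.058 0.14 ]
```

>>> step_arm(moves=[[[-2.45, 2.45, 0.51], [0, 0, -2.9], 1], [[-2.55, 2.3, 0.51], [0, 0, -2.9], 1], [[-2.7, 2.2, 0.51], [0, 0, -2.9], 1], [[-2.8, 2.05, 0.51], [0, 0, -2.9], 1], [[-2.9, 1.9, 0.51], [0, 0, -2.9], 1], [[-3.0, 1.75, 0.51], [0, 0, -2.9], 1], [[-3.05, 1.6, 0.51], [0, 0, -2.9], 1], [[-3.15, 1.45, 0.51], [0, 0, -2.9], 1]])

```text
clock: 2.42
tcp_pos: [0.2755, -0.2959, 0.2015]
ee_rot: [0.0, -0.318, 0.948, -0.0]
contact_force: [1.8, -1.1, 0.5]
opening: 0.0859
```

>>> step_arm(moves=[[[-3.2, 1.3, 0.51], [0, 0, -2.9], 1], [[-3.3, 1.1, 0.51], [0, 0, -2.9], 1], [[-3.35, 0.95, 0.51], [0, 0, -2.9], 1], [[-3.35, 0.8, 0.51], [0, 0, -2.9], 1], [[-3.4, 0.6, 0.51], [0, 0, -2.9], 1], [[-3.45, 0.45, 0.51], [0, 0, -2.9], 1], [[-3.45, 0.25, 0.51], [0, 0, -2.9], 1], [[-3.45, 0.1, 0.51], [0, 0, -2.9], 1]])

```text
clock: 3.08
tcp_pos: [0.4192, -0.0587, 0.1608]
ee_rot: [0.0, -0.503, 0.864, -0.0]
contact_force: [1.2, -1.3, 0.1]
opening: 0.0856
```

```bash
python3 -c "
from h import *
st()
plan((.490,.058,.11),162,hand=0.3)"
```

```text
t 3.08 tcp [ 0.4192 -0.0587  0.1608] F [ 1.16 -1.31  0.06] op 0.0856
[[-0.4944, -0.8692, 0.001], [-0.8692, 0.4944, 0.0], [-0.0005, -0.0008, -1.0]] [ 0.234  0.048 -0.353  0.    -1.169 -0.752]
[[[-3.41,-0.09,1.27],[-0.01,0.01,-2.91],0.3],[[-3.4,-0.27,1.27],[-0.01,0.01,-2.91],0.3],[[-3.38,-0.44,1.27],[-0.01,0.01,-2.91],0.3],[[-3.36,-0.62,1.27],[-0.01,0.01,-2.91],0.3]]
end [0.49  0.058 0.11 ]
```

>>> step_arm(moves=[[[-3.4, -0.1, 1.25], [0, 0, -2.9], 0.3], [[-3.4, -0.25, 1.25], [0, 0, -2.9], 0.3], [[-3.4, -0.45, 1.25], [0, 0, -2.9], 0.3], [[-3.35, -0.6, 1.25], [0, 0, -2.9], 0.3], [[0, 0, 0], [0, 0, 0], 0.3], [[0, 0, 0], [0, 0, 0], 0.3]])

```text
clock: 3.58
tcp_pos: [0.4896, 0.0572, 0.1097]
ee_rot: [-0.001, -0.587, 0.809, 0.0]
contact_force: [0.3, -0.3, -0.2]
opening: 0.0555
```

```bash
python3 -c "
from h import *
st()
c=bot.capture('side');save(c,'s1');im=c['img'][180:340,240:480];cv2.imwrite('pics/s1z.png',cv2.resize(im,None,fx=3,fy=3,interpolation=cv2.INTER_CUBIC)[:,:,::-1])
plan((.490,.058,.052),162,hand=0.3,n=5)"
```

```text
t 3.58 tcp [0.4896 0.0572 0.1097] F [ 0.32 -0.3  -0.23] op 0.0555
[[-0.3105, -0.9506, -0.002], [-0.9506, 0.3105, -0.0009], [0.0015, 0.0016, -1.0]] [ 0.435  0.229 -0.277 -0.    -1.066 -0.751]
[[[-0.04,0.0,1.17],[0.01,-0.01,-0.03],0.3],[[-0.03,0.0,1.16],[0.01,-0.01,-0.03],0.3],[[-0.04,0.0,1.17],[0.01,-0.01,-0.03],0.3],[[-0.04,-0.01,1.17],[0.01,-0.01,-0.03],0.3],[[-0.03,0.0,1.16],[0.01,-0.01,-0.03],0.3]]
end [0.49  0.058 0.052]
```

View pics/s1z.png

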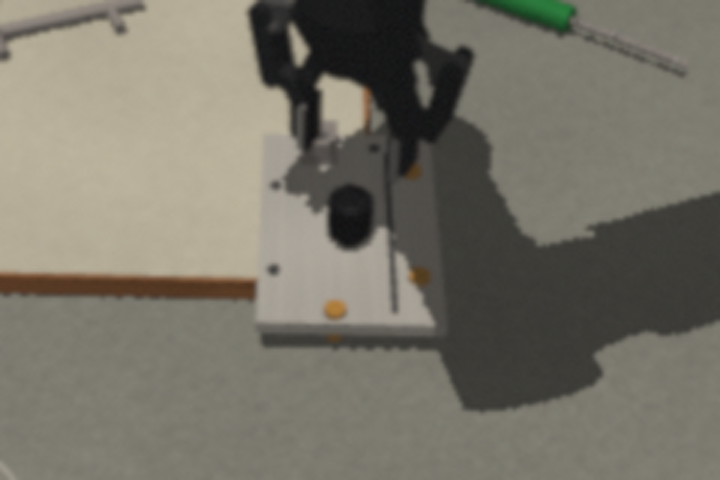

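>>> step_arm(moves=[[[-0.08, 0, 1.2], [0, 0, 0], 0.3], [[0, 0, 1.2], [0, 0, 0], 0.3], [[0, 0, 1.2], [0, 0, 0], 0.3], [[0, 0, 1.2], [0, 0, 0], 0.3], [[0, 0, 1.0], [0, 0, 0], 0.3], [[0, 0, 0], [0, 0, 0], 0.3]])

```text
clock: 4.13
tcp_pos: [0.4883, 0.0555, 0.0517]
ee_rot: [-0.001, -0.585, 0.811, 0.0]
contact_force: [0.1, -0.2, 0.0]
opening: 0.0554
```

>>> step_arm(moves=[[[0, 0, 0], [0, 0, 0], 0.0], [[0, 0, 0], [0, 0, 0], -0.2], [[0, 0, 0], [0, 0, 0], -0.4], [[0, 0, 0], [0, 0, 0], -0.4], [[0, 0, 0], [0, 0, 0], -0.5], [[0, 0, 0], [0, 0, 0], -0.5]])

```text
clock: 4.63
tcp_pos: [0.4904, 0.0567, 0.0542]
ee_rot: [0.001, -0.586, 0.81, -0.001]
contact_force: [-2.3, -1.0, 6.5]
opening: 0.0282
```

```bash
python3 -c "
from h import *
o=st(); print(o['torque'])
c=bot.capture('side');save(c,'s2');im=c['img'][180:340,240:480];cv2.imwrite('pics/s2z.png',cv2.resize(im,None,fx=3,fy=3,interpolation=cv2.INTER_CUBIC)[:,:,::-1])
"
```

```text
t 4.63 tcp [0.4904 0.0567 0.0542] F [-2.33 -1.05  6.46] op 0.0282
[[-0.3121, -0.9501, 0.002], [-0.9501, 0.3121, -0.0001], [-0.0006, -0.0019, -1.0]] [ 0.434  0.29  -0.359  0.001 -0.92  -0.752]
[-0.46135837  0.69965901 -0.09948606]
```

View pics/s2z.png

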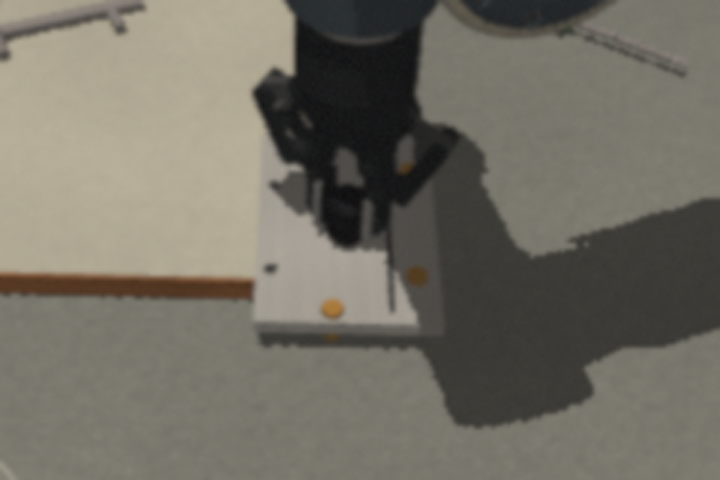

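```bash
python3 - <<'E'
from h import *
o=bot.get_obs(); M=R.from_quat(np.array(o["ee_rot"])[[1,2,3,0]]).as_matrix()
print(M.T@np.array([.0215,-.0209,0])*100)
u=np.array([.9877,.1564,0]);v=np.array([-.1564,.9877,0])
print("door x in tool",M.T@u,"door y",M.T@v)
E
```

```text
[ 1.31459682 -2.69488702  0.00437628]
door x in tool [-0.45684582 -0.88955073  0.00191071] door y [-8.89552624e-01  4.56845954e-01 -3.92990572e-04]
```

>>> step_arm(moves=[[[0, 0, -0.1], [0, 0, 0], -0.5], [[0, 0, -0.1], [0, 0, 0], -0.5], [[0, 0, 0], [0, 0, 0], -0.5]])

```text
clock: 4.93
tcp_pos: [0.4892, 0.0568, 0.0543]
ee_rot: [-0.0, -0.586, 0.81, 0.0]
contact_force: [-0.9, 0.3, -4.2]
opening: 0.0279
```

>>> step_arm(moves=[[[0.16, -0.34, 0.05], [0, 0, 0.1], -0.5], [[0.16, -0.34, 0], [0, 0, 0.1], -0.5], [[0.16, -0.34, 0], [0, 0, 0.1], -0.5], [[0.16, -0.34, 0], [0, 0, 0.1], -0.5], [[0.16, -0.34, 0], [0, 0, 0], -0.5], [[0.16, -0.34, 0], [0, 0, 0], -0.5], [[0.16, -0.34, 0], [0, 0, 0], -0.5], [[0, 0, 0], [0, 0, 0], -0.5]])

```text
clock: 5.6
tcp_pos: [0.5096, 0.0381, 0.0542]
ee_rot: [0.0, -0.583, 0.812, -0.0]
contact_force: [1.7, -1.7, -1.0]
opening: 0.0282
```

```bash
cat > jig.py <<'E'
from h import *
import sys
s=0.0005
o=st(); print("torque",np.round(o['torque'],3))
u=np.array([.9877,.1564]);v=np.array([-.1564,.9877])
for cam in sys.argv[1:]:
    c=bot.capture(cam); save(c,"l_"+cam+str(o["clock"]))
    im=rect(c,0.033,0.40,0.60,-0.12,0.18,s); cv2.imwrite("pics/jr_"+cam+".png",im[:,:,::-1])
    hsv=cv2.cvtColor(im,cv2.COLOR_RGB2HSV)
    m=((hsv[...,1]>130)&(hsv[...,2]>60)&(hsv[...,0]>10)&(hsv[...,0]<30)).astype(np.uint8)
    n,l,stt,ce=cv2.connectedComponentsWithStats(m)
    for i in range(1,n):
        if 200<stt[i,4]<700:
            p=np.array([0.60-ce[i,1]*s,0.18-ce[i,0]*s]); print(cam,"pin",stt[i,4],np.round(p,4),"door uv rel corner mm",np.round([1e3*(p@u-.4786),1e3*(p@v-.0094)],1))
E
python3 jig.py side top
```

```text
t 5.6 tcp [0.5096 0.0381 0.0542] F [ 1.73 -1.66 -1.01] op 0.0282
[[-0.3193, -0.9476, 0.0006], [-0.9476, 0.3193, -0.0004], [0.0002, -0.0007, -1.0]] [ 0.382  0.32  -0.313  0.001 -0.937 -0.707]
torque [-0.258 -0.285  0.019]
side pin 438 [0.5094 0.1044] door uv rel corner mm [40.8 14. ]
side pin 420 [0.4598 0.0668] door uv rel corner mm [-14.  -15.4]
top pin 343 [ 0.4758 -0.0318] door uv rel corner mm [ -13.6 -115.2]
top pin 216 [0.4589 0.0676] door uv rel corner mm [-14.8 -14.4]
```

View pics/jr_side.png

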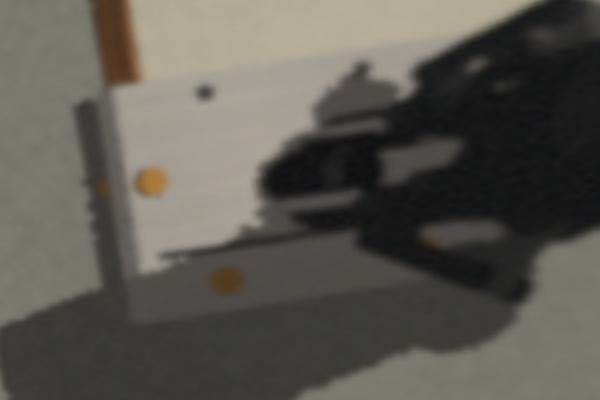

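>>> step_arm(moves=[[[0, 0, 0], [0, 0, 0], -0.3], [[0, 0, 0], [0, 0, 0], -0.15], [[0, 0, 0.2], [0, 0, 0], -0.15], [[0, 0, 0.3], [0, 0, 0], -0.15], [[0, 0, 0], [0, 0, 0], -0.15], [[0, 0, 0], [0, 0, 0], -0.15]])

```text
clock: 6.2
tcp_pos: [0.5087, 0.0387, 0.049]
ee_rot: [-0.0, -0.584, 0.812, 0.0]
contact_force: [-0.1, -0.1, 0.0]
opening: 0.036
```

```bash
python3 jig.py side
```

```text
t 6.2 tcp [0.5087 0.0387 0.049 ] F [-0.11 -0.14  0.01] op 0.036
[[-0.3189, -0.9478, -0.0003], [-0.9478, 0.3189, -0.0001], [0.0002, 0.0002, -1.0]] [ 0.383  0.325 -0.321  0.    -0.925 -0.708]
torque [-0.02  -0.031 -0.011]
side pin 442 [0.5084 0.1049] door uv rel corner mm [39.9 14.7]
side pin 236 [ 0.4766 -0.0319] door uv rel corner mm [ -12.9 -115.4]
side pin 418 [0.459  0.0669] door uv rel corner mm [-14.7 -15.1]
```

>>> step_arm(moves=[[[0, -0.1, 0], [0, 0, 0], -0.15], [[0, -0.1, 0], [0, 0, 0], -0.15], [[0, -0.1, 0], [0, 0, 0], -0.15], [[0, -0.05, 0], [0, 0, 0], -0.15], [[0, -0.05, 0], [0, 0, 0], -0.15]])

```text
clock: 6.67
tcp_pos: [0.5123, 0.0375, 0.0492]
ee_rot: [-0.0, -0.583, 0.812, 0.0]
contact_force: [-2.0, 0.6, 0.9]
opening: 0.0363
```

>>> step_arm(moves=[[[0, -0.05, 0], [0, 0, 0], -0.15], [[0, -0.05, 0], [0, 0, 0], -0.15]])

```text
clock: 6.83
tcp_pos: [0.5134, 0.0371, 0.0492]
ee_rot: [-0.0, -0.583, 0.812, 0.0]
contact_force: [-1.4, 1.5, 1.8]
opening: 0.0361
```

>>> step_arm(moves=[[[0, -0.05, 0], [0, 0, 0], -0.15], [[0, -0.05, 0], [0, 0, 0], -0.15]])

```text
clock: 7.0
tcp_pos: [0.5145, 0.0368, 0.0492]
ee_rot: [-0.0, -0.584, 0.812, 0.0]
contact_force: [-1.3, 0.4, 1.6]
opening: 0.0361
```

>>> step_arm(moves=[[[0, -0.05, 0], [0, 0, 0], -0.15], [[0, -0.05, 0], [0, 0, 0], -0.15]])

```text
clock: 7.17
tcp_pos: [0.5155, 0.0365, 0.0492]
ee_rot: [0.0, -0.584, 0.812, 0.0]
contact_force: [-1.8, 0.6, 2.0]
opening: 0.0364
```

>>> step_arm(moves=[[[0, -0.05, 0], [0, 0, 0], -0.15], [[0, -0.05, 0], [0, 0, 0], -0.15]])

```text
clock: 7.33
tcp_pos: [0.5164, 0.0361, 0.0492]
ee_rot: [-0.0, -0.584, 0.812, 0.0]
contact_force: [-2.0, 1.9, 1.6]
opening: 0.0364
```

```bash
python3 jig.py side
```

```text
t 7.33 tcp [0.5164 0.0361 0.0492] F [-2.04  1.93  1.57] op 0.0364
[[-0.319, -0.9477, -0.0], [-0.9477, 0.319, -0.0], [0.0, 0.0, -1.0]] [ 0.373  0.338 -0.302 -0.    -0.931 -0.697]
torque [ 0.32   0.694 -0.01 ]
side pin 440 [0.5142 0.103 ] door uv rel corner mm [45.3 11.9]
side pin 421 [0.4641 0.066 ] door uv rel corner mm [ -9.9 -16.8]
```

>>> step_arm(moves=[[[0, -0.05, 0], [0, 0, 0], -0.15], [[0, -0.05, 0], [0, 0, 0], -0.15]])

```text
clock: 7.55
tcp_pos: [0.5173, 0.0358, 0.0492]
ee_rot: [-0.0, -0.583, 0.812, 0.0]
contact_force: [-1.5, 1.2, 2.1]
opening: 0.0359
```

>>> step_arm(moves=[[[0, -0.03, 0], [0, 0, 0], -0.15], [[0, -0.03, 0], [0, 0, 0], -0.15]])

```text
clock: 7.72
tcp_pos: [0.5178, 0.0356, 0.0492]
ee_rot: [-0.0, -0.583, 0.812, 0.0]
contact_force: [-3.1, 1.0, 2.0]
opening: 0.0368
```

>>> step_arm(moves=[[[0, -0.03, 0], [0, 0, 0], -0.15], [[0, -0.03, 0], [0, 0, 0], -0.15]])

```text
clock: 7.88
tcp_pos: [0.518, 0.0354, 0.0491]
ee_rot: [-0.0, -0.583, 0.812, 0.0]
contact_force: [-5.4, 1.9, 4.6]
opening: 0.0361
```

>>> step_arm(moves=[[[0, -0.03, 0], [0, 0, 0], -0.15], [[0, -0.03, 0], [0, 0, 0], -0.15]])

```text
clock: 8.05
tcp_pos: [0.5182, 0.0351, 0.0491]
ee_rot: [-0.001, -0.583, 0.812, 0.0]
contact_force: [-5.3, 0.8, 5.4]
opening: 0.0362
```

```bash
python3 jig.py side
```

```text
t 8.05 tcp [0.5182 0.0351 0.0491] F [-5.3   0.76  5.38] op 0.0362
[[-0.3191, -0.9477, -0.0017], [-0.9477, 0.3191, -0.0003], [0.0008, 0.0015, -1.0]] [ 0.369  0.342 -0.296 -0.    -0.935 -0.694]
torque [0.522 2.163 0.044]
side pin 435 [0.5159 0.102 ] door uv rel corner mm [46.9 10.6]
side pin 418 [0.4657 0.0651] door uv rel corner mm [ -8.5 -18. ]
```

View pics/jr_side.png

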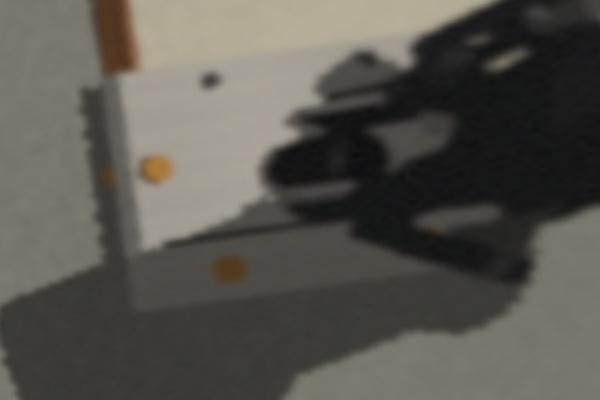

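>>> step_arm(moves=[[[0.04, -0.02, 0], [0, 0, 0], -0.15], [[0.04, -0.02, 0], [0, 0, 0], -0.15]])

```text
clock: 8.27
tcp_pos: [0.5186, 0.0343, 0.0491]
ee_rot: [-0.0, -0.583, 0.812, 0.0]
contact_force: [-4.6, 2.1, 3.5]
opening: 0.0365
```

>>> step_arm(moves=[[[0.04, -0.02, 0], [0, 0, 0], -0.15], [[0.04, -0.02, 0], [0, 0, 0], -0.15]])

```text
clock: 8.43
tcp_pos: [0.519, 0.0335, 0.0491]
ee_rot: [-0.0, -0.583, 0.812, 0.0]
contact_force: [-5.5, 2.9, 4.8]
opening: 0.0365
```

```bash
cat >> jig.py <<'E'
f=-np.array(o["contact_force"])[:2]; print("on jig, door x,y N:",np.round([f@u,f@v],1))
E
python3 jig.py side
```

```text
t 8.43 tcp [0.519  0.0335 0.0491] F [-5.51  2.89  4.82] op 0.0365
[[-0.3192, -0.9477, -0.0006], [-0.9477, 0.3192, 0.0001], [0.0001, 0.0006, -1.0]] [ 0.366  0.342 -0.295 -0.    -0.934 -0.69 ]
torque [ 1.085  1.901 -0.04 ]
side pin 437 [0.5156 0.1006] door uv rel corner mm [46.4  9.4]
side pin 408 [0.4661 0.0629] door uv rel corner mm [ -8.4 -20.2]
on jig, door x,y N: [ 5.  -3.7]
```

>>> step_arm(moves=[[[0.04, -0.02, 0], [0, 0, 0], -0.15], [[0.04, -0.02, 0], [0, 0, 0], -0.15]])

```text
clock: 8.65
tcp_pos: [0.5191, 0.0328, 0.0491]
ee_rot: [-0.0, -0.583, 0.812, 0.0]
contact_force: [-4.3, 3.2, 3.9]
opening: 0.0362
```

>>> step_arm(moves=[[[0.03, -0.02, 0], [0, 0, 0], -0.15], [[0.03, -0.02, 0], [0, 0, 0], -0.15]])

```text
clock: 8.82
tcp_pos: [0.5192, 0.0321, 0.0491]
ee_rot: [-0.0, -0.583, 0.812, 0.0]
contact_force: [-5.4, 3.1, 4.8]
opening: 0.0361
```

```bash
python3 jig.py side
```

```text
t 8.82 tcp [0.5192 0.0321 0.0491] F [-5.39  3.15  4.82] op 0.0361
[[-0.3193, -0.9477, -0.0008], [-0.9477, 0.3193, 0.0005], [-0.0002, 0.0009, -1.0]] [ 0.363  0.342 -0.294 -0.001 -0.934 -0.687]
torque [ 1.123  2.064 -0.039]
side pin 447 [0.5158 0.0993] door uv rel corner mm [46.4  8. ]
side pin 411 [0.4663 0.0614] door uv rel corner mm [ -8.4 -21.7]
on jig, door x,y N: [ 4.8 -4. ]
```

>>> step_arm(moves=[[[0.03, -0.02, 0], [0, 0, 0], -0.15], [[0.03, -0.02, 0], [0, 0, 0], -0.15]])

```text
clock: 9.03
tcp_pos: [0.5193, 0.0316, 0.0491]
ee_rot: [-0.0, -0.583, 0.812, 0.001]
contact_force: [-6.4, 6.1, 6.1]
opening: 0.0361
```

>>> step_arm(moves=[[[0.03, -0.02, 0], [0, 0, 0], -0.15], [[0.03, -0.02, 0], [0, 0, 0], -0.15]])

```text
clock: 9.2
tcp_pos: [0.5193, 0.0315, 0.0491]
ee_rot: [0.0, -0.583, 0.812, 0.001]
contact_force: [-7.3, 8.5, 6.8]
opening: 0.0363
```

```bash
python3 jig.py side
```

```text
t 9.2 tcp [0.5193 0.0315 0.0491] F [-7.29  8.51  6.81] op 0.0363
[[-0.3196, -0.9476, -0.0009], [-0.9476, 0.3196, 0.0018], [-0.0014, 0.0014, -1.0]] [ 0.36   0.343 -0.293 -0.002 -0.935 -0.684]
torque [ 2.641  2.71  -0.079]
side pin 448 [0.5158 0.0988] door uv rel corner mm [46.3  7.5]
side pin 417 [0.4663 0.0611] door uv rel corner mm [ -8.5 -22. ]
on jig, door x,y N: [ 5.9 -9.5]
```

>>> step_arm(moves=[[[-0.03, 0.01, 0], [0, 0, 0], -0.15], [[-0.02, -0.02, 0], [0, 0, 0], -0.15], [[-0.01, -0.02, 0], [0, 0, 0], -0.15]])

```text
clock: 9.5
tcp_pos: [0.5194, 0.0315, 0.049]
ee_rot: [-0.001, -0.583, 0.812, 0.001]
contact_force: [-9.1, 4.6, 7.0]
opening: 0.0361
```

```bash
python3 jig.py |tail -2
```

```text
torque [ 1.782  3.038 -0.057]
on jig, door x,y N: [ 8.2 -6. ]
```

>>> step_arm(moves=[[[-0.01, -0.02, 0], [0, 0, 0], -0.15], [[-0.01, -0.02, 0], [0, 0, 0], -0.15], [[0, 0, 0], [0, 0, 0], -0.15]])

```text
clock: 9.75
tcp_pos: [0.5194, 0.0315, 0.049]
ee_rot: [-0.001, -0.583, 0.812, 0.001]
contact_force: [-9.7, 4.8, 8.3]
opening: 0.036
```

```bash
python3 jig.py side
```

```text
t 9.75 tcp [0.5194 0.0315 0.049 ] F [-9.71  4.76  8.3 ] op 0.036
[[-0.3195, -0.9476, -0.0029], [-0.9476, 0.3195, 0.0008], [0.0002, 0.003, -1.0]] [ 0.361  0.344 -0.292 -0.002 -0.937 -0.685]
torque [ 1.823  3.418 -0.066]
side pin 451 [0.5158 0.0988] door uv rel corner mm [46.4  7.6]
side pin 413 [0.4663 0.061 ] door uv rel corner mm [ -8.4 -22. ]
on jig, door x,y N: [ 8.8 -6.2]
```

>>> step_arm(moves=[[[-0.01, -0.02, 0], [0, 0, 0], -0.15], [[-0.01, -0.02, 0], [0, 0, 0], -0.15], [[0, 0, 0], [0, 0, 0], -0.15]])

```text
clock: 10.05
tcp_pos: [0.5194, 0.0315, 0.049]
ee_rot: [-0.001, -0.583, 0.812, 0.001]
contact_force: [-10.8, 5.3, 9.6]
opening: 0.0361
```

```bash
python3 jig.py |tail -2
```

```text
torque [ 1.87   3.789 -0.048]
on jig, door x,y N: [ 9.8 -6.9]
```

>>> step_arm(moves=[[[0, 0.05, 0], [0, 0, 0], -0.15], [[0, 0.1, 0], [0, 0, 0], -0.15], [[0, 0.1, 0], [0, 0, 0], -0.15], [[0, 0.1, 0], [0, 0, 0], -0.15], [[0, 0.1, 0], [0, 0, 0], -0.15], [[0, 0, 0], [0, 0, 0], 0.0]])

```text
clock: 10.55
tcp_pos: [0.5176, 0.0326, 0.0493]
ee_rot: [0.001, -0.584, 0.812, -0.0]
contact_force: [0.9, 0.5, -0.3]
opening: 0.0425
```

```bash
python3 jig.py side
```

```text
t 10.55 tcp [0.5176 0.0326 0.0493] F [ 0.91  0.54 -0.3 ] op 0.0425
[[-0.3189, -0.9478, 0.0012], [-0.9478, 0.3189, 0.0001], [-0.0005, -0.0011, -1.0]] [ 0.365  0.339 -0.3    0.    -0.931 -0.69 ]
torque [0.041 0.01  0.07 ]
side pin 449 [0.5157 0.0989] door uv rel corner mm [46.2  7.6]
side pin 405 [0.4662 0.0612] door uv rel corner mm [ -8.5 -21.9]
on jig, door x,y N: [-1.  -0.4]
```

>>> step_arm(moves=[[[0, 0, -0.5], [0, 0, 0], 0.1], [[0, 0, -1.5], [0, 0, 0], 0.2], [[0, 0, -3], [0, 0, 0], 0.3], [[0, 0, -4], [0, 0, 0], 0.6], [[0, 0, -4], [0, 0, 0], 0.6]])

```text
clock: 11.02
tcp_pos: [0.5165, 0.0322, 0.1806]
ee_rot: [-0.001, -0.584, 0.812, 0.0]
contact_force: [2.0, 1.1, 0.6]
opening: 0.0683
```

```bash
python3 - <<'E'
from h import *
st()
plan((.465,.372,.18),162,n=9,hand=0.6)
for cam in ["side","top"]:
    c=bot.capture(cam); save(c,"p_"+cam)
    for q in ["punch_tip","punch_grip","block"]:
        for r in bot.spot_point(cam,q)[:2]: print(cam,q,np.round(c2w(c,r["centre"]),4),round(r["conf"],2))
    im=c["img"]; hsv=cv2.cvtColor(im,cv2.COLOR_RGB2HSV)
    m=((hsv[...,0]>100)&(hsv[...,0]<130)&(hsv[...,1]>120)&(hsv[...,2]>50)).astype(np.uint8)
    n,l,stt,ce=cv2.connectedComponentsWithStats(m)
    for i in range(1,n):
        if stt[i,4]>20: print(cam,"blue",stt[i],ce[i])
    x0,y0=(280,340) if cam=="side" else (160,230)
    cv2.imwrite(f"pics/pz_{cam}.png",cv2.resize(im[y0:y0+120,x0:x0+120],None,fx=4,fy=4,interpolation=cv2.INTER_CUBIC)[:,:,::-1])
E
python3 jig.py top
```

```text
t 11.02 tcp [0.5165 0.0322 0.1806] F [2.04 1.08 0.56] op 0.0683
[[-0.319, -0.9478, -0.0013], [-0.9478, 0.319, -0.0008], [0.0012, 0.001, -1.0]] [ 0.365  0.22  -0.097  0.    -1.256 -0.69 ]
[[[-3.4,1.75,0.0],[0.01,-0.01,-0.07],0.6],[[-3.39,1.74,0.01],[0.01,-0.01,-0.07],0.6],[[-3.4,1.74,0.01],[0.01,-0.01,-0.07],0.6],[[-3.41,1.73,0.0],[0.01,-0.01,-0.07],0.6],[[-3.4,1.73,0.01],[0.01,-0.01,-0.07],0.6],[[-3.41,1.73,0.0],[0.01,-0.01,-0.07],0.6],[[-3.41,1.72,0.01],[0.01,-0.01,-0.07],0.6],[[-3.41,1.72,0.01],[0.01,-0.01,-0.07],0.6]]
[[[-3.41,1.71,0.0],[0.01,-0.01,-0.07],0.6]]
end [0.465 0.372 0.18 ]
side punch_tip [0.465  0.3734 0.0116] 0.59
side punch_grip [0.4626 0.369  0.0953] 0.88
side block [ 0.4659  0.3695 -0.0037] 0.98
side blue [336 372  10  32 273] [340.47619048 386.96703297]
top punch_tip [0.4681 0.3734 0.0128] 0.63
top punch_tip [ 0.6757  0.3389 -0.0011] 0.6
top punch_grip [0.4623 0.3763 0.0948] 0.47
top block [0.465  0.3707 0.0051] 0.83
top block [0.4664 0.3725 0.0107] 0.3
top blue [189 267   6   6  24] [191.16666667 269.625     ]
t 11.42 tcp [0.5163 0.0323 0.1779] F [ 0.23 -0.58  0.32] op 0.0683
[[-0.3191, -0.9477, -0.0026], [-0.9477, 0.3191, -0.0007], [0.0015, 0.0022, -1.0]] [ 0.365  0.222 -0.101 -0.    -1.251 -0.69 ]
torque [ 0.018 -0.009 -0.001]
top pin 331 [ 0.4827 -0.0377] door uv rel corner mm [  -7.7 -122.1]
top pin 361 [0.4674 0.061 ] door uv rel corner mm [ -7.4 -22.2]
on jig, door x,y N: [-0.1  0.6]
```

View pics/pz_side.png

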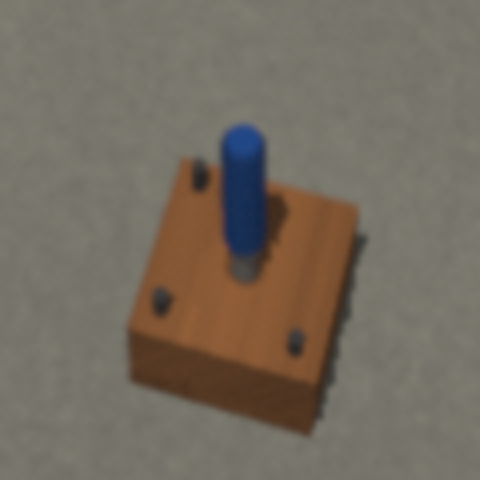

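View pics/pz_top.png

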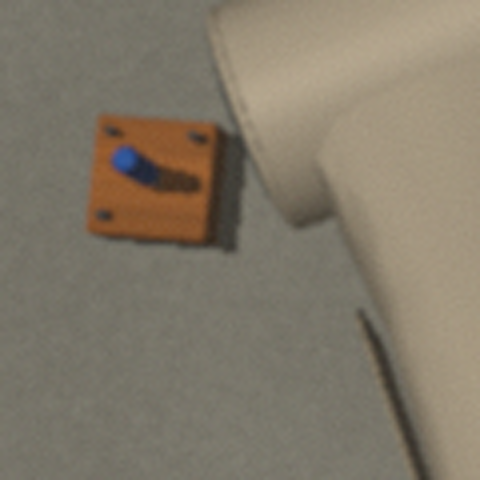

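```bash
python3 - <<'E'
from h import *
c=bot.capture("side")
print(ray(c,[[340.7,375]],.129),ray(c,[[340.5,387]],.097), proj(c,[[.4655,.372,.129],[.4655,.372,.065],[.4655,.372,.045]]))
c=bot.capture("top"); print(ray(c,[[191.2,269.6]],.129), ray(c,[[199.0,275.4]],.045))
st();plan((.465,.372,.18),162,n=9,hand=0.6)
E
```

```text
[[0.46661508 0.37280791 0.129     ]] [[0.46649202 0.37264905 0.097     ]] [[341.61791582 374.61340791]
 [340.96585566 398.00744475]
 [340.77997764 404.70284507]]
[[0.467111  0.3713722 0.129    ]] [[0.46189215 0.37053195 0.045     ]]
t 11.57 tcp [0.5167 0.0324 0.1783] F [-0.15 -0.34  0.05] op 0.0681
[[-0.319, -0.9477, -0.0017], [-0.9477, 0.319, -0.0006], [0.0011, 0.0014, -1.0]] [ 0.365  0.222 -0.1   -0.    -1.251 -0.69 ]
[[[-3.39,1.75,-0.02],[0.01,-0.01,-0.07],0.6],[[-3.4,1.74,-0.02],[0.01,-0.01,-0.07],0.6],[[-3.4,1.74,-0.02],[0.01,-0.01,-0.07],0.6],[[-3.39,1.74,-0.02],[0.01,-0.01,-0.07],0.6],[[-3.41,1.73,-0.02],[0.01,-0.01,-0.07],0.6],[[-3.4,1.73,-0.02],[0.01,-0.01,-0.07],0.6],[[-3.41,1.72,-0.01],[0.01,-0.01,-0.07],0.6],[[-3.4,1.72,-0.02],[0.01,-0.01,-0.07],0.6]]
[[[-3.41,1.72,-0.02],[0.01,-0.01,-0.07],0.6]]
end [0.4649 0.372  0.18  ]
```

>>> step_arm(moves=[[[-3.4, 1.73, -0.02], [0, 0, 0], 0.6], [[-3.4, 1.73, -0.02], [0, 0, 0], 0.6], [[-3.4, 1.73, -0.02], [0, 0, 0], 0.6], [[-3.4, 1.73, -0.02], [0, 0, 0], 0.6], [[-3.4, 1.73, -0.02], [0, 0, 0], 0.6], [[-3.4, 1.73, -0.02], [0, 0, 0], 0.6], [[-3.4, 1.73, -0.02], [0, 0, 0], 0.6], [[-3.4, 1.7, -0.02], [0, 0, 0], 0.6]])

```text
clock: 12.23
tcp_pos: [0.4722, 0.3361, 0.1804]
ee_rot: [-0.0, -0.584, 0.812, -0.0]
contact_force: [0.5, -0.1, 0.1]
opening: 0.0684
```

>>> step_arm(moves=[[[-3.4, 1.5, 0], [0, 0, 0], 0.6], [[0, 0, 0], [0, 0, 0], 0.6], [[0, 0, 0], [0, 0, 0], 0.6]])

```text
clock: 12.48
tcp_pos: [0.4689, 0.373, 0.1794]
ee_rot: [-0.001, -0.585, 0.811, -0.0]
contact_force: [0.1, -0.6, -0.8]
opening: 0.0682
```

```bash
python3 - <<'E'
from h import *
st();plan((.4667,.3722,.092),162,n=4,hand=0.6)
c=bot.capture("side"); cv2.imwrite(f"pics/pz2.png",cv2.resize(c["img"][280:440,240:440],None,fx=4,fy=4,interpolation=cv2.INTER_CUBIC)[:,:,::-1])
E
```

```text
t 12.48 tcp [0.4689 0.373  0.1794] F [ 0.12 -0.57 -0.77] op 0.0682
[[-0.3165, -0.9486, -0.0013], [-0.9486, 0.3165, -0.0015], [0.0019, 0.0007, -1.0]] [ 0.933  0.377  0.121 -0.    -1.316 -1.255]
[[[0.03,0.04,2.19],[0.01,-0.03,-0.11],0.6],[[0.03,0.05,2.18],[0.01,-0.03,-0.11],0.6],[[0.04,0.04,2.19],[0.01,-0.03,-0.11],0.6],[[0.03,0.05,2.18],[0.01,-0.03,-0.11],0.6]]
end [0.4667 0.3722 0.092 ]
```

View pics/pz2.png

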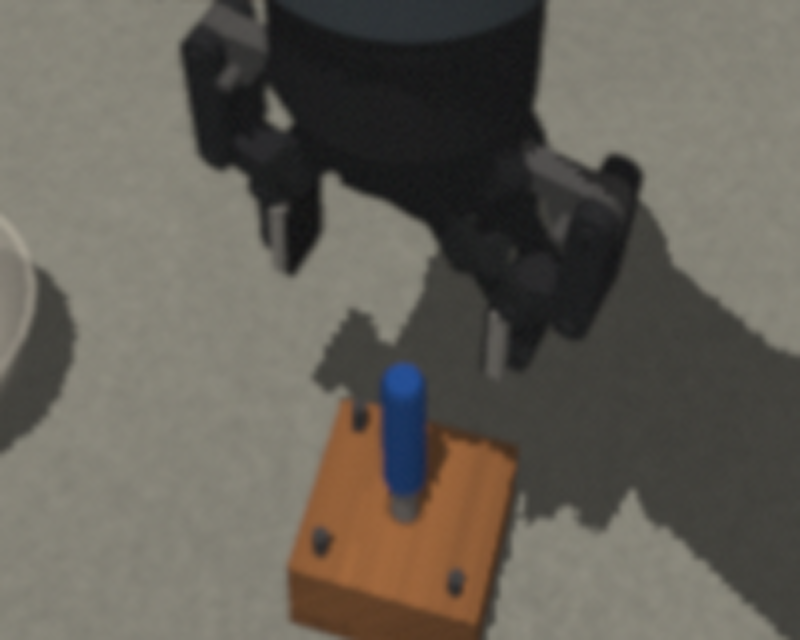

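>>> step_arm(moves=[[[0.03, 0.04, 2.2], [0, 0, 0], 0.6], [[0.03, 0.04, 2.2], [0, 0, 0], 0.6], [[0.03, 0.05, 2.2], [0, 0, 0], 0.6], [[0.03, 0.05, 2.1], [0, 0, 0], 0.6], [[0, 0, 0], [0, 0, 0], 0.2], [[0, 0, 0], [0, 0, 0], -0.2], [[0, 0, 0], [0, 0, 0], -0.4]])

```text
clock: 13.12
tcp_pos: [0.4685, 0.3707, 0.0954]
ee_rot: [0.001, -0.583, 0.812, -0.0]
contact_force: [-0.7, 0.5, 0.2]
opening: 0.0324
```

>>> step_arm(moves=[[[0, 0, 0], [0, 0, 0], -0.7], [[0, 0, 0], [0, 0, 0], -1], [[0, 0, 0], [0, 0, 0], -1], [[0, 0, 0], [0, 0, 0], -1], [[0, 0, 0], [0, 0, 0], -1]])

```text
clock: 13.53
tcp_pos: [0.4669, 0.372, 0.0957]
ee_rot: [0.001, -0.584, 0.812, 0.001]
contact_force: [-5.0, 1.9, 5.8]
opening: 0.0148
```

```bash
python3 - <<'E'
from h import *
o=st();print(o["torque"])
c=bot.capture("side"); cv2.imwrite(f"pics/pz3.png",cv2.resize(c["img"][280:440,240:440],None,fx=4,fy=4,interpolation=cv2.INTER_CUBIC)[:,:,::-1])
E
```

```text
t 13.53 tcp [0.4669 0.372  0.0957] F [-4.99  1.93  5.84] op 0.0148
[[-0.3188, -0.9478, 0.0001], [-0.9478, 0.3188, 0.003], [-0.0029, 0.0009, -1.0]] [ 0.933  0.427 -0.025 -0.002 -1.116 -1.257]
[0.57904241 2.25914266 0.03463288]
```

View pics/pz3.png

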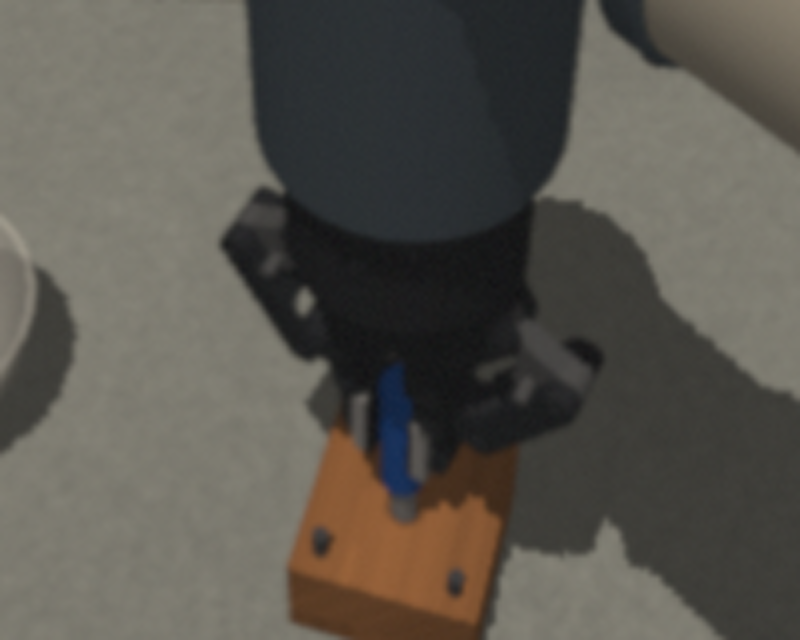

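>>> step_arm(moves=[[[0, 0, -0.5], [0, 0, 0], -1], [[0, 0, -1], [0, 0, 0], -1], [[0, 0, -1], [0, 0, 0], -1], [[0, 0, -1.5], [0, 0, 0], -1], [[0, 0, -2], [0, 0, 0], -1], [[0, 0, -2], [0, 0, 0], -1], [[0, 0, -1], [0, 0, 0], -1], [[0, 0, 0], [0, 0, 0], -1]])

```text
clock: 14.25
tcp_pos: [0.4693, 0.3715, 0.1879]
ee_rot: [0.003, -0.583, 0.812, 0.0]
contact_force: [0.2, 0.3, -1.6]
opening: 0.0145
```

```bash
python3 - <<'E'
from h import *
o=st();print(o["torque"])
c=bot.capture("side"); cv2.imwrite(f"pics/pz4.png",cv2.resize(c["img"][240:440,240:440],None,fx=3,fy=3,interpolation=cv2.INTER_CUBIC)[:,:,::-1])
z=np.array(o["tcp_pos"]); print(proj(c,[z+[0,0,-.0827],z+[0,0,.03]]))
E
```

```text
t 14.25 tcp [0.4693 0.3715 0.1879] F [ 0.17  0.27 -1.61] op 0.0145
[[-0.319, -0.9477, 0.0056], [-0.9477, 0.3191, 0.0042], [-0.0057, -0.0039, -1.0]] [ 0.932  0.366  0.125  0.002 -1.323 -1.257]
[ 0.02247774 -0.01825887 -0.03479244]
[[338.74638181 382.88955694]
 [339.71948526 335.25604155]]
```

View pics/pz4.png

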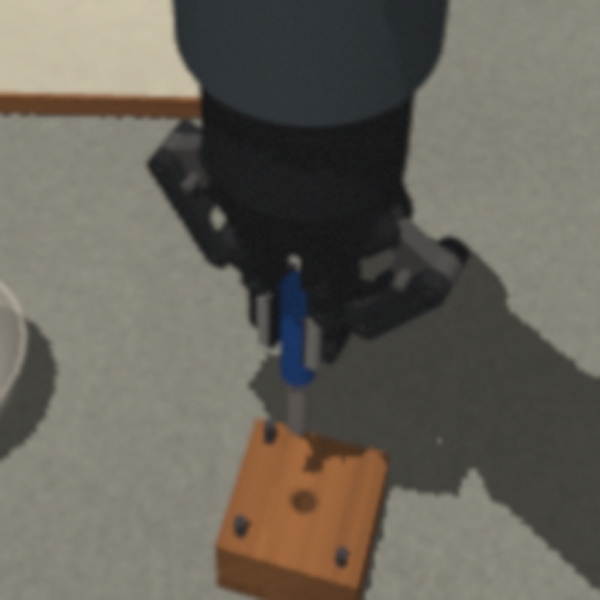

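```bash
python3 - <<'E'
from h import *
plan((.5498,-.0473,.178),162,n=12,hand=-1)
E
```

```text
[[[3.09,-1.76,0.06],[-0.01,0.01,-0.05],-1],[[3.09,-1.75,0.05],[-0.01,0.01,-0.05],-1],[[3.09,-1.75,0.06],[-0.01,0.01,-0.05],-1],[[3.09,-1.75,0.06],[-0.01,0.01,-0.05],-1],[[3.09,-1.75,0.05],[-0.01,0.01,-0.05],-1],[[3.1,-1.74,0.06],[-0.01,0.01,-0.05],-1],[[3.09,-1.74,0.06],[-0.01,0.01,-0.05],-1],[[3.1,-1.74,0.06],[-0.01,0.01,-0.05],-1]]
[[[3.1,-1.73,0.05],[-0.01,0.01,-0.05],-1],[[3.1,-1.73,0.06],[-0.01,0.01,-0.05],-1],[[3.11,-1.73,0.06],[-0.01,0.01,-0.05],-1],[[3.1,-1.73,0.06],[-0.01,0.01,-0.05],-1]]
end [ 0.5498 -0.0473  0.178 ]
```

>>> step_arm(moves=[[[1.55, -0.88, 0], [0, 0, 0], -1], [[3.1, -1.75, 0], [0, 0, 0], -1], [[3.1, -1.75, 0], [0, 0, 0], -1], [[3.1, -1.75, 0], [0, 0, 0], -1], [[3.1, -1.75, 0.05], [0, 0, 0], -1], [[3.1, -1.75, 0.1], [0, 0, 0], -1], [[3.1, -1.75, 0.1], [0, 0, 0], -1], [[3.1, -1.75, 0.1], [0, 0, 0], -1]])

```text
clock: 14.97
tcp_pos: [0.5169, 0.106, 0.179]
ee_rot: [-0.001, -0.583, 0.812, 0.0]
contact_force: [0.7, -0.1, -2.2]
opening: 0.0151
```

>>> step_arm(moves=[[[3.1, -1.75, 0.1], [0, 0, 0], -1], [[3.1, -1.75, 0.1], [0, 0, 0], -1], [[3.1, -1.75, 0.1], [0, 0, 0], -1], [[3.1, -1.75, 0.1], [0, 0, 0], -1], [[1.55, -0.88, 0], [0, 0, 0], -1], [[0, 0, 0], [0, 0, 0], -1], [[0, 0, 0], [0, 0, 0], -1]])

```text
clock: 15.55
tcp_pos: [0.547, -0.0503, 0.1748]
ee_rot: [-0.001, -0.582, 0.813, 0.001]
contact_force: [0.2, -0.3, -0.9]
opening: 0.0145
```

```bash
cat > look.py <<'E'
from h import *
import sys
tag=sys.argv[1]
o=st(); z=np.array(o["tcp_pos"])
for cam in ["side","top"]:
    c=bot.capture(cam); im=c["img"]; save(c,tag+cam)
    P=proj(c,[z+[0,0,-.0827],z+[0,0,.03],[.5498,-.0473,.05]]); print(cam,P.round(1).tolist())
    x0,y0=np.clip((P[0]-[60,60]).astype(int),0,None)
    cv2.imwrite(f"pics/{tag}_{cam}.png",cv2.resize(im[y0:y0+120,x0:x0+120],None,fx=6,fy=6,interpolation=cv2.INTER_CUBIC)[:,:,::-1]); print("crop",x0,y0)
    for r in bot.spot_point(cam,"punch_tip")[:2]: print("tip",np.round(c2w(c,r["centre"]),4),round(r["conf"],2))
    for r in bot.spot_point(cam,"bush")[:2]: print("bush",np.round(c2w(c,r["centre"]),4),round(r["conf"],2))
E
python3 look.py b1
```

```text
t 15.55 tcp [ 0.547  -0.0503  0.1748] F [ 0.25 -0.32 -0.9 ] op 0.0145
[[-0.3216, -0.9469, -0.0028], [-0.9469, 0.3216, -0.0003], [0.0012, 0.0026, -1.0]] [ 0.193  0.285 -0.024 -0.    -1.264 -0.52 ]
side [[337.1, 198.8], [337.6, 152.7], [335.4, 214.9]]
crop 277 138
tip [ 0.5464 -0.0487  0.09  ] 0.61
bush [ 0.5484 -0.0458  0.0497] 0.71
top [[377.8, 233.1], [382.8, 224.6], [374.9, 234.8]]
crop 317 173
bush [ 0.5485 -0.0468  0.0469] 0.87
```

View pics/b1_side.png

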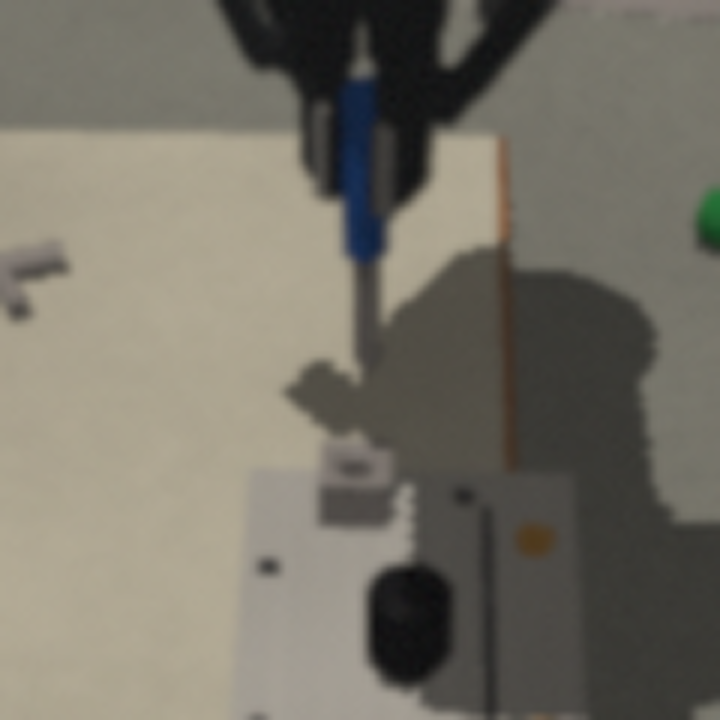

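View pics/b1_top.png

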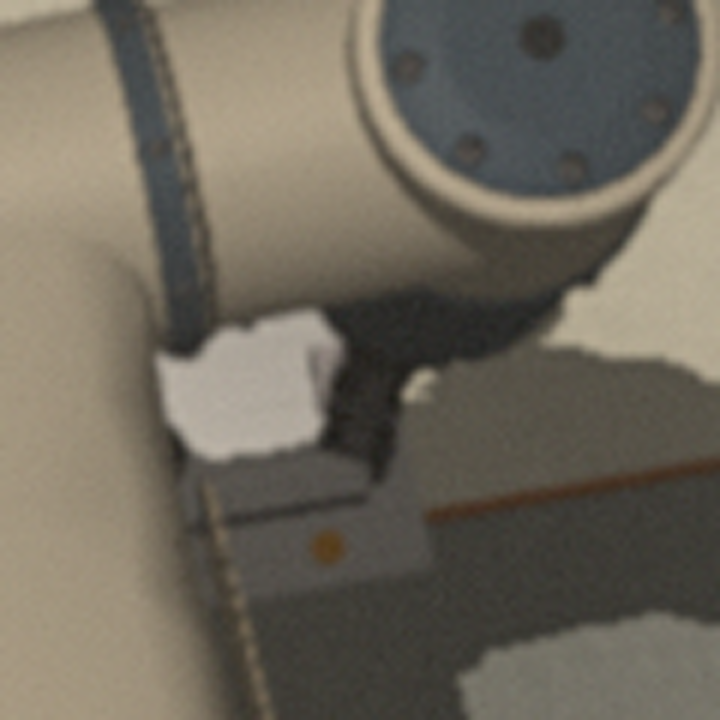

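```bash
python3 - <<'E'
from h import *
c=bot.capture("side"); im=c["img"]
cv2.imwrite("pics/b1n.png",cv2.resize(im[145:225,310:370],None,fx=10,fy=7.5,interpolation=cv2.INTER_NEAREST)[:,:,::-1])
print("tip",ray(c,[[338.3,200.]],.092),"bush",ray(c,[[336.2,215.5]],.05))
g=im.astype(int)
for r in range(183,204): print(r,[int(v) for v in g[r,330:348].mean(1)])
E
```

```text
tip [[ 0.54379257 -0.04696799  0.092     ]] bush [[ 0.5477189  -0.04566485  0.05      ]]
183 [160, 160, 159, 155, 137, 96, 67, 62, 71, 111, 150, 159, 160, 160, 160, 159, 158, 158]
184 [161, 160, 160, 157, 139, 99, 71, 62, 71, 111, 150, 159, 159, 158, 158, 158, 157, 156]
185 [161, 160, 160, 157, 139, 101, 73, 62, 72, 111, 149, 159, 159, 158, 158, 156, 152, 141]
186 [162, 161, 160, 156, 140, 101, 73, 65, 73, 110, 150, 159, 159, 158, 155, 149, 131, 107]
187 [161, 160, 161, 156, 139, 101, 76, 69, 74, 110, 148, 160, 159, 153, 143, 128, 100, 81]
188 [161, 160, 160, 157, 139, 102, 76, 72, 77, 111, 149, 159, 155, 140, 111, 93, 80, 77]
189 [160, 161, 160, 156, 138, 101, 76, 71, 77, 110, 148, 155, 149, 126, 91, 77, 76, 76]
190 [160, 160, 160, 156, 138, 101, 75, 72, 77, 110, 144, 148, 129, 101, 81, 75, 76, 76]
191 [160, 160, 160, 156, 139, 101, 77, 71, 77, 108, 138, 129, 101, 80, 77, 76, 75, 76]
192 [160, 160, 159, 156, 139, 100, 76, 71, 77, 106, 128, 105, 82, 76, 76, 76, 75, 75]
193 [159, 159, 159, 155, 137, 100, 75, 70, 75, 103, 123, 95, 77, 75, 75, 76, 76, 74]
194 [160, 160, 158, 154, 138, 99, 76, 70, 73, 96, 111, 89, 75, 76, 75, 75, 74, 76]
195 [159, 159, 157, 154, 137, 99, 74, 70, 68, 76, 86, 80, 75, 75, 75, 75, 75, 75]
196 [158, 158, 157, 154, 139, 103, 77, 69, 65, 66, 74, 75, 75, 75, 75, 75, 75, 74]
197 [157, 157, 157, 155, 144, 112, 82, 69, 65, 66, 73, 75, 75, 76, 75, 75, 75, 76]
198 [143, 143, 147, 153, 147, 125, 92, 72, 67, 70, 74, 75, 75, 75, 76, 76, 76, 75]
199 [100, 103, 118, 140, 149, 139, 111, 79, 69, 73, 76, 75, 76, 76, 77, 76, 76, 75]
200 [77, 79, 90, 113, 135, 139, 124, 89, 72, 75, 76, 76, 76, 76, 76, 76, 75, 76]
201 [76, 75, 77, 86, 100, 112, 116, 90, 77, 76, 77, 76, 76, 75, 76, 76, 76, 76]
202 [76, 75, 75, 77, 78, 84, 88, 81, 77, 77, 76, 76, 75, 76, 76, 76, 75, 76]
203 [77, 76, 75, 75, 76, 76, 76, 77, 77, 76, 76, 76, 75, 76, 76, 76, 75, 76]
```

View pics/b1n.png

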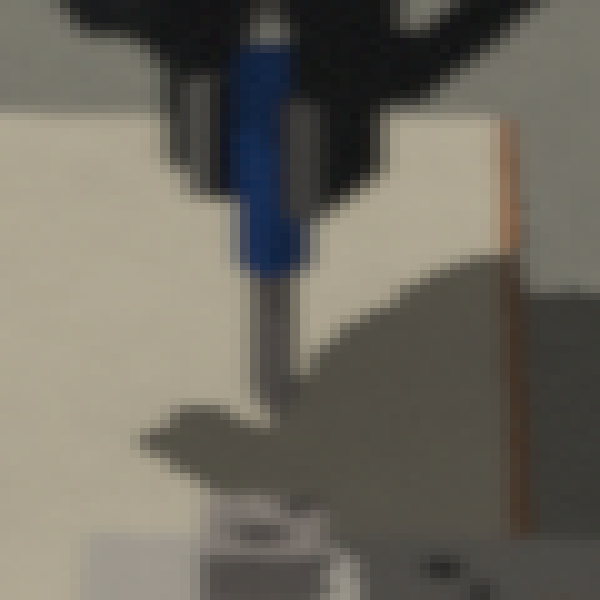

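>>> step_arm(moves=[[[-0.1, -0.05, 0.8], [0, 0, 0], -1], [[-0.1, -0.05, 0.8], [0, 0, 0], -1], [[-0.1, -0.05, 0.8], [0, 0, 0], -1], [[-0.05, -0.05, 0.6], [0, 0, 0], -1], [[0, 0, 0], [0, 0, 0], -1], [[0, 0, 0], [0, 0, 0], -1]])

```text
clock: 16.4
tcp_pos: [0.5507, -0.0462, 0.1456]
ee_rot: [-0.001, -0.584, 0.812, 0.0]
contact_force: [0.4, 0.6, -0.5]
opening: 0.0148
```

```bash
python3 - <<'E'
from h import *
o=st(); z=np.array(o["tcp_pos"])
c=bot.capture("side"); im=c["img"]; print(proj(c,[z+[0,0,-.0827],z+[0,0,-.05],[.5498,-.0473,.05]]))
cv2.imwrite("pics/b2n.png",cv2.resize(im[155:235,310:370],None,fx=10,fy=7.5,interpolation=cv2.INTER_NEAREST)[:,:,::-1])
E
```

```text
t 16.4 tcp [ 0.5507 -0.0462  0.1456] F [ 0.4   0.64 -0.47] op 0.0148
[[-0.319, -0.9478, -0.0015], [-0.9478, 0.319, -0.0004], [0.0009, 0.0012, -1.0]] [ 0.2    0.309 -0.068  0.    -1.195 -0.524]
[[334.92724519 210.58957437]
 [335.01015292 198.51624336]
 [335.38690076 214.90600728]]
```

View pics/b2n.png

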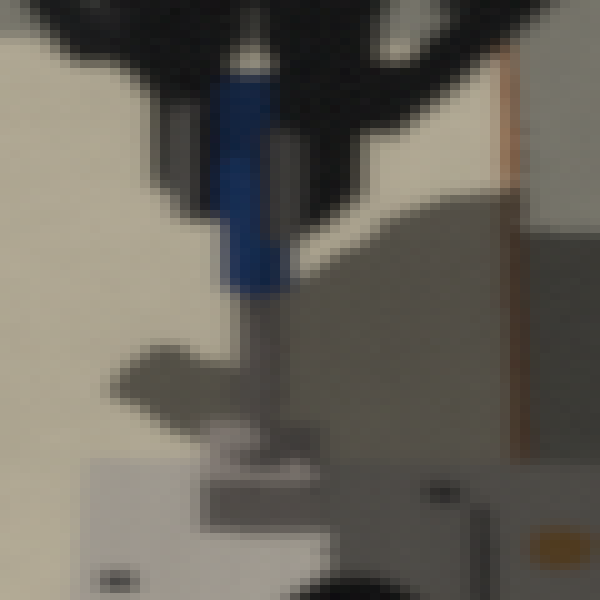

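```bash
python3 - <<'E'
from h import *
o=st(); z=np.array(o["tcp_pos"])
c=bot.capture("side"); im=c["img"].astype(int)
for r in list(range(162,178,3))+list(range(195,220,1)): print(r,[int(v) for v in im[r,328:346].mean(1)], [int(v) for v in im[r,330:342,2]-im[r,330:342,0]] if r<200 else "")
E
```

```text
t 16.45 tcp [ 0.551  -0.0462  0.1462] F [-0.04 -0.34 -0.94] op 0.0147
[[-0.3189, -0.9478, -0.0002], [-0.9478, 0.3189, -0.0003], [0.0004, 0.0001, -1.0]] [ 0.2    0.309 -0.067  0.    -1.195 -0.524]
162 [23, 22, 21, 26, 50, 90, 124, 124, 85, 42, 22, 21, 22, 20, 20, 22, 21, 21] [-1, 0, -7, -14, -20, -20, -13, -4, 1, -1, 2, 0]
165 [21, 20, 21, 27, 35, 43, 48, 46, 40, 30, 21, 22, 21, 21, 20, 22, 20, 22] [2, 14, 28, 35, 35, 36, 29, 11, 2, 2, 0, 1]
168 [43, 32, 24, 30, 38, 38, 41, 40, 34, 26, 25, 20, 19, 20, 24, 20, 22, 21] [7, 24, 37, 45, 46, 46, 38, 15, 0, 2, 1, 1]
171 [66, 44, 27, 31, 36, 38, 39, 40, 39, 38, 32, 29, 21, 20, 21, 22, 23, 28] [6, 22, 39, 45, 44, 41, 27, 9, 0, 0, 1, 2]
174 [68, 44, 27, 31, 36, 41, 38, 41, 47, 59, 59, 51, 37, 23, 22, 21, 29, 57] [6, 23, 41, 43, 46, 32, 9, -2, -5, -4, -2, 0]
177 [68, 43, 27, 34, 45, 48, 45, 43, 45, 58, 60, 53, 37, 25, 22, 20, 26, 59] [8, 33, 53, 60, 58, 35, 7, -4, -4, -3, -2, 0]
195 [160, 159, 159, 156, 141, 105, 71, 59, 60, 62, 70, 75, 76, 76, 76, 75, 76, 76] [-28, -27, -24, -16, -6, -3, -5, -7, -10, -12, -12, -12]
196 [159, 160, 159, 156, 141
[... 1471 characters left out ...]
70, 74, 77, 79, 79] 
212 [102, 94, 103, 114, 116, 116, 111, 98, 75, 64, 63, 62, 62, 65, 72, 77, 79, 78] 
213 [138, 119, 116, 119, 117, 114, 112, 100, 77, 64, 61, 60, 60, 64, 72, 77, 78, 78] 
214 [156, 147, 132, 120, 113, 107, 102, 91, 72, 61, 60, 61, 62, 64, 72, 77, 78, 78] 
215 [158, 152, 137, 120, 109, 98, 86, 75, 65, 62, 67, 74, 74, 67, 70, 77, 77, 78] 
216 [153, 147, 134, 121, 113, 99, 83, 74, 69, 70, 84, 98, 96, 76, 71, 74, 77, 76] 
217 [149, 143, 129, 121, 117, 111, 101, 92, 88, 92, 102, 112, 106, 85, 72, 73, 73, 74] 
218 [148, 140, 123, 114, 111, 110, 107, 105, 105, 107, 108, 111, 106, 92, 75, 72, 74, 74] 
219 [147, 135, 108, 91, 89, 87, 86, 87, 90, 92, 92, 91, 87, 76, 71, 73, 73, 74]
```

>>> step_arm(moves=[[[0.07, 0.02, 0.3], [0, 0, 0], -1], [[0.07, 0.01, 0.3], [0, 0, 0], -1], [[0, 0, 0.3], [0, 0, 0], -1], [[0, 0, 0.2], [0, 0, 0], -1], [[0, 0, 0], [0, 0, 0], -1]])

```text
clock: 16.92
tcp_pos: [0.5498, -0.0474, 0.1346]
ee_rot: [-0.0, -0.583, 0.812, 0.0]
contact_force: [-0.6, -0.0, -0.8]
opening: 0.0145
```

```bash
python3 - <<'E'
from h import *
o=st(); z=np.array(o["tcp_pos"])
c=bot.capture("side"); im=c["img"]; print(proj(c,[z+[0,0,-.0827],z+[0,0,-.05],[.5498,-.0473,.05]]))
cv2.imwrite("pics/b3n.png",cv2.resize(im[155:235,310:370],None,fx=10,fy=7.5,interpolation=cv2.INTER_NEAREST)[:,:,::-1])
E
```

```text
t 16.92 tcp [ 0.5498 -0.0474  0.1346] F [-0.65 -0.05 -0.82] op 0.0145
[[-0.3192, -0.9477, -0.0011], [-0.9477, 0.3192, 0.0], [0.0003, 0.001, -1.0]] [ 0.197  0.316 -0.088 -0.    -1.168 -0.522]
[[335.37952998 214.20115296]
 [335.47215671 202.31736415]
 [335.38690076 214.90600728]]
```

View pics/b3n.png

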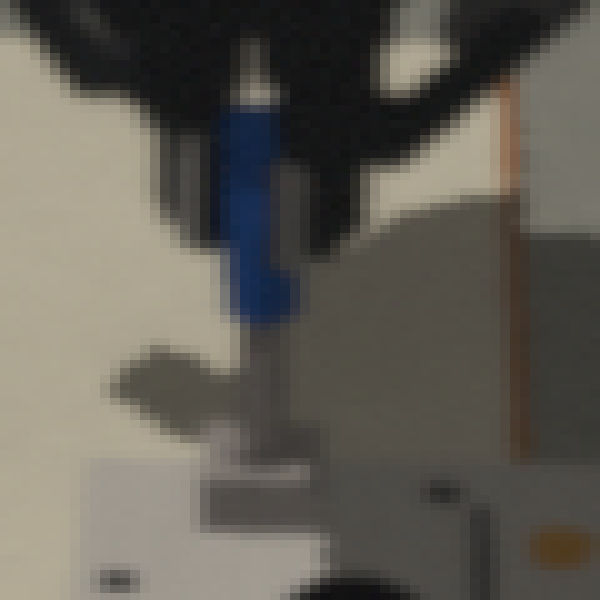

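>>> step_arm(moves=[[[0, 0, 0.2], [0, 0, 0], -1], [[0, 0, 0.2], [0, 0, 0], -1], [[0, 0, 0.1], [0, 0, 0], -1]])

```text
clock: 17.22
tcp_pos: [0.5501, -0.0473, 0.13]
ee_rot: [-0.0, -0.584, 0.812, 0.0]
contact_force: [-0.5, -0.3, -1.2]
opening: 0.0146
```

>>> step_arm(moves=[[[0, 0, 0.2], [0, 0, 0], -1], [[0, 0, 0.2], [0, 0, 0], -1], [[0, 0, 0.1], [0, 0, 0], -1]])

```text
clock: 17.47
tcp_pos: [0.5505, -0.0478, 0.1256]
ee_rot: [-0.0, -0.584, 0.812, -0.001]
contact_force: [-0.3, -1.7, 3.6]
opening: 0.0148
```

>>> step_arm(moves=[[[0.05, -0.04, -0.05], [0, 0, 0], -1], [[0.03, -0.01, 0], [0, 0, 0], -1]])

```text
clock: 17.63
tcp_pos: [0.5504, -0.0483, 0.1257]
ee_rot: [-0.0, -0.583, 0.812, 0.0]
contact_force: [0.5, -0.4, -0.8]
opening: 0.015
```

```bash
python3 jig.py side
```

```text
t 17.63 tcp [ 0.5504 -0.0483  0.1257] F [ 0.48 -0.37 -0.76] op 0.015
[[-0.3192, -0.9477, -0.0002], [-0.9477, 0.3192, 0.0], [0.0, 0.0002, -1.0]] [ 0.196  0.323 -0.101 -0.    -1.146 -0.52 ]
torque [-0.427 -0.02  -0.004]
side pin 454 [0.5157 0.0989] door uv rel corner mm [46.2  7.6]
side pin 384 [ 0.4819 -0.0375] door uv rel corner mm [  -8.5 -121.8]
side pin 415 [0.4662 0.061 ] door uv rel corner mm [ -8.6 -22.1]
on jig, door x,y N: [-0.4  0.4]
```

>>> step_arm(moves=[[[0, 0, 0.1], [0, 0, 0], -1], [[0, 0, 0.1], [0, 0, 0], -1], [[0, 0, 0.1], [0, 0, 0], -1]])

```text
clock: 17.93
tcp_pos: [0.5504, -0.0484, 0.1228]
ee_rot: [-0.0, -0.584, 0.812, -0.0]
contact_force: [0.6, -1.7, 1.3]
opening: 0.0147
```

>>> step_arm(moves=[[[0, 0, 0.1], [0, 0, 0], -1], [[0, 0, 0.1], [0, 0, 0], -1], [[0, 0, 0.1], [0, 0, 0], -1]])

```text
clock: 18.18
tcp_pos: [0.5504, -0.0483, 0.1197]
ee_rot: [-0.0, -0.583, 0.812, -0.0]
contact_force: [0.1, -2.3, 0.9]
opening: 0.0148
```

>>> step_arm(moves=[[[0.05, -0.02, 0], [0, 0, 0], -1], [[0.02, -0.01, 0.1], [0, 0, 0], -1], [[0, 0, 0.1], [0, 0, 0], -1]])

```text
clock: 18.43
tcp_pos: [0.5504, -0.0487, 0.1175]
ee_rot: [0.0, -0.583, 0.812, 0.0]
contact_force: [0.7, -0.7, -0.5]
opening: 0.0148
```

>>> step_arm(moves=[[[0, 0, 0.2], [0, 0, 0], -1], [[0, 0, 0.2], [0, 0, 0], -1], [[0, 0, 0.1], [0, 0, 0], -1]])

```text
clock: 18.68
tcp_pos: [0.5504, -0.0488, 0.1123]
ee_rot: [-0.0, -0.583, 0.812, 0.0]
contact_force: [-0.7, -0.2, -0.6]
opening: 0.0147
```

```bash
python3 jig.py side
```

```text
t 18.68 tcp [ 0.5504 -0.0488  0.1123] F [-0.68 -0.17 -0.58] op 0.0147
[[-0.3191, -0.9477, -0.0004], [-0.9477, 0.3191, 0.0003], [-0.0002, 0.0005, -1.0]] [ 0.195  0.334 -0.122 -0.    -1.115 -0.519]
torque [-0.08   0.04  -0.017]
side pin 441 [0.5154 0.0992] door uv rel corner mm [46.  8.]
side pin 373 [ 0.4817 -0.0372] door uv rel corner mm [  -8.6 -121.4]
side pin 391 [0.4662 0.061 ] door uv rel corner mm [ -8.6 -22. ]
on jig, door x,y N: [0.7 0.1]
```

>>> step_arm(moves=[[[0, 0, 0.2], [0, 0, 0], -1], [[0, 0, 0.2], [0, 0, 0], -1], [[0, 0, 0.2], [0, 0, 0], -1]])

```text
clock: 18.98
tcp_pos: [0.5505, -0.0489, 0.1066]
ee_rot: [0.0, -0.584, 0.812, 0.0]
contact_force: [-0.3, -0.2, -1.3]
opening: 0.0149
```

>>> step_arm(moves=[[[0, 0, 0.1], [0, 0, 0], -1], [[0, 0, 0.1], [0, 0, 0], -1], [[0, 0, 0.05], [0, 0, 0], -1]])

```text
clock: 19.23
tcp_pos: [0.5505, -0.049, 0.1041]
ee_rot: [-0.0, -0.583, 0.812, 0.0]
contact_force: [-0.2, -0.4, -0.8]
opening: 0.0147
```

>>> step_arm(moves=[[[0, 0, 0.05], [0, 0, 0], -1], [[0, 0, 0.05], [0, 0, 0], -1]])

```text
clock: 19.4
tcp_pos: [0.5505, -0.049, 0.1033]
ee_rot: [0.0, -0.584, 0.812, -0.0]
contact_force: [0.9, 0.0, -0.6]
opening: 0.0149
```

>>> step_arm(moves=[[[0, 0, 0.05], [0, 0, 0], -1], [[0, 0, 0.05], [0, 0, 0], -1], [[0, 0, 0], [0, 0, 0], -1]])

```text
clock: 19.65
tcp_pos: [0.5507, -0.0491, 0.1028]
ee_rot: [0.0, -0.584, 0.812, -0.0]
contact_force: [-1.5, 0.5, 4.0]
opening: 0.0146
```

>>> step_arm(moves=[[[0, 0, 0.05], [0, 0, 0], -1], [[0, 0, 0.05], [0, 0, 0], -1]])

```text
clock: 19.82
tcp_pos: [0.5508, -0.0491, 0.1025]
ee_rot: [0.0, -0.584, 0.812, -0.001]
contact_force: [-3.9, 1.0, 10.4]
opening: 0.0146
```

>>> step_arm(moves=[[[0, 0, -0.1], [0, 0, 0], -1], [[0, 0, 0], [0, 0, 0], -1]])

```text
clock: 19.98
tcp_pos: [0.5507, -0.0491, 0.1028]
ee_rot: [0.0, -0.584, 0.812, -0.0]
contact_force: [-2.0, 0.8, 3.9]
opening: 0.0144
```

```bash
python3 jig.py side top
```

```text
t 19.98 tcp [ 0.5507 -0.0491  0.1028] F [-2.03  0.83  3.93] op 0.0144
[[-0.3189, -0.9478, 0.0007], [-0.9478, 0.3189, -0.0001], [-0.0001, -0.0007, -1.0]] [ 0.194  0.343 -0.137  0.    -1.091 -0.519]
torque [0.071 0.769 0.009]
side pin 439 [0.5154 0.0992] door uv rel corner mm [46.  8.]
side pin 377 [ 0.4819 -0.0372] door uv rel corner mm [  -8.5 -121.5]
side pin 401 [0.4663 0.0611] door uv rel corner mm [ -8.5 -22. ]
top pin 345 [ 0.4825 -0.0374] door uv rel corner mm [  -7.9 -121.8]
on jig, door x,y N: [ 1.9 -1.1]
```

View pics/jr_side.png

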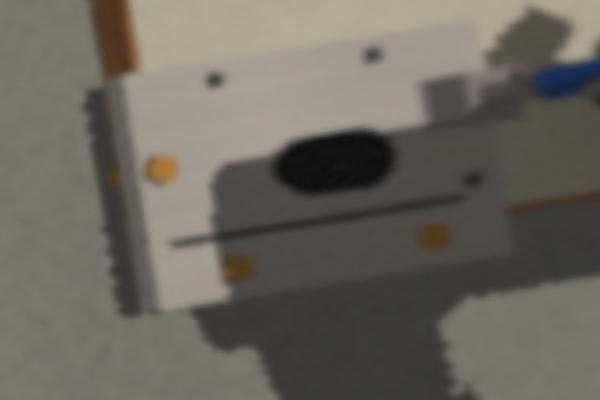

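>>> step_arm(moves=[[[0, 0, -0.03], [0, 0, 0], -0.6], [[0, 0, 0], [0, 0, 0], -0.5], [[0, 0, 0], [0, 0, 0], -0.3], [[0, 0, 0], [0, 0, 0], -0.1], [[0, 0, 0], [0, 0, 0], -0.1]])

```text
clock: 20.5
tcp_pos: [0.5505, -0.049, 0.1023]
ee_rot: [-0.0, -0.583, 0.812, 0.0]
contact_force: [-1.3, -0.0, -1.1]
opening: 0.0386
```

```bash
python3 jig.py side; python3 - <<'E'
from h import *
import glob
c=bot.capture("side"); im=c["img"]
cv2.imwrite("pics/b4n.png",cv2.resize(im[155:275,300:400],None,fx=6,fy=5,interpolation=cv2.INTER_CUBIC)[:,:,::-1])
E
```

```text
t 20.5 tcp [ 0.5505 -0.049   0.1023] F [-1.33 -0.   -1.1 ] op 0.0386
[[-0.3191, -0.9477, -0.0002], [-0.9477, 0.3191, 0.0], [0.0, 0.0002, -1.0]] [ 0.194  0.343 -0.137 -0.    -1.091 -0.519]
torque [ 0.015  0.035 -0.022]
side pin 442 [0.5154 0.0993] door uv rel corner mm [46.  8.]
side pin 369 [ 0.4817 -0.0372] door uv rel corner mm [  -8.7 -121.4]
side pin 394 [0.4663 0.061 ] door uv rel corner mm [ -8.5 -22.1]
on jig, door x,y N: [ 1.3 -0.2]
```

View pics/b4n.png

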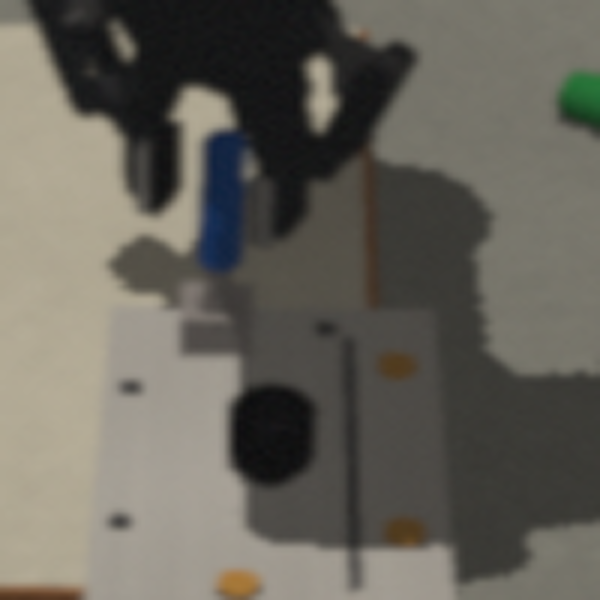

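>>> step_arm(moves=[[[0, 0, -1], [0, 0, 0], 0.0], [[0, 0, -2], [0, 0, 0], 0.05], [[0, 0, -2.5], [0, 0, 0], 0.1], [[0, 0, -2.5], [0, 0, 0], 0.1], [[0, 0, 0], [0, 0, 0], 0.1]])

```text
clock: 21.02
tcp_pos: [0.5534, -0.0494, 0.1891]
ee_rot: [0.004, -0.584, 0.812, -0.003]
contact_force: [0.1, 0.2, -0.2]
opening: 0.0466
```

```bash
python3 - <<'E'
from h import *
st(); plan((.5166,.0335,.18),162-.4,n=4,hand=0.1)
E
python3 jig.py side
```

```text
t 21.02 tcp [ 0.5534 -0.0494  0.1891] F [ 0.13  0.21 -0.18] op 0.0466
[[-0.3183, -0.9479, 0.0104], [-0.948, 0.3183, -0.0007], [-0.0027, -0.0101, -0.9999]] [ 0.194  0.28   0.005  0.003 -1.286 -0.519]
[[[-1.67,1.53,0.22],[-0.14,0.04,-0.04],0.1],[[-1.67,1.54,0.22],[-0.14,0.04,-0.04],0.1],[[-1.68,1.53,0.22],[-0.14,0.04,-0.04],0.1],[[-1.67,1.53,0.22],[-0.14,0.04,-0.04],0.1]]
end [0.5166 0.0335 0.18  ]
t 21.02 tcp [ 0.5534 -0.0494  0.1891] F [ 0.13  0.21 -0.18] op 0.0466
[[-0.3183, -0.9479, 0.0104], [-0.948, 0.3183, -0.0007], [-0.0027, -0.0101, -0.9999]] [ 0.194  0.28   0.005  0.003 -1.286 -0.519]
torque [-0.03  -0.124 -0.033]
side pin 440 [0.5155 0.0992] door uv rel corner mm [46.  8.]
side pin 382 [ 0.4818 -0.0372] door uv rel corner mm [  -8.5 -121.5]
side pin 450 [0.4661 0.0609] door uv rel corner mm [ -8.7 -22.1]
on jig, door x,y N: [-0.2 -0.2]
```

>>> step_arm(moves=[[[-1.68, 1.46, 0], [0, 0, 0], 0.1], [[-1.68, 1.46, 0], [0, 0, 0], 0.1], [[-1.68, 1.46, 0], [0, 0, 0], 0.1], [[-1.68, 1.46, 0], [0, 0, 0], 0.1], [[0, 0, 0], [0, 0, 0], 0.1], [[0, 0, 0], [0, 0, 0], 0.1], [[0, 0, 0], [0, 0, 0], 0.1]])

```text
clock: 21.65
tcp_pos: [0.5165, 0.0332, 0.1825]
ee_rot: [-0.0, -0.584, 0.812, 0.0]
contact_force: [-0.4, -0.4, 0.2]
opening: 0.0469
```

```bash
python3 - <<'E'
from h import *
st(); plan((.5166,.0335,.050),None,n=6,hand=0.1)
E
python3 jig.py top
```

```text
t 21.65 tcp [0.5165 0.0332 0.1825] F [-0.36 -0.36  0.18] op 0.0469
[[-0.3186, -0.9479, -0.0004], [-0.9479, 0.3186, -0.0002], [0.0003, 0.0003, -1.0]] [ 0.367  0.218 -0.094  0.    -1.259 -0.692]
[[[-0.01,0.0,2.21],[0.0,0.0,0.0],0.1],[[0.0,0.0,2.21],[0.0,0.0,0.0],0.1],[[-0.01,0.0,2.2],[0.0,0.0,0.0],0.1],[[0.0,0.0,2.21],[0.0,0.0,0.0],0.1],[[-0.01,0.0,2.21],[0.0,0.0,0.0],0.1],[[-0.01,0.0,2.21],[0.0,0.0,0.0],0.1]]
end [0.5166 0.0335 0.05  ]
t 21.65 tcp [0.5165 0.0332 0.1825] F [-0.36 -0.36  0.18] op 0.0469
[[-0.3186, -0.9479, -0.0004], [-0.9479, 0.3186, -0.0002], [0.0003, 0.0003, -1.0]] [ 0.367  0.218 -0.094  0.    -1.259 -0.692]
torque [-0.041 -0.02  -0.004]
top pin 331 [ 0.4826 -0.0375] door uv rel corner mm [  -7.8 -121.9]
top pin 367 [0.4672 0.0611] door uv rel corner mm [ -7.6 -22.1]
on jig, door x,y N: [0.4 0.3]
```

>>> step_arm(moves=[[[0, 0, 2.2], [0, 0, 0], 0.1], [[0, 0, 2.2], [0, 0, 0], 0.1], [[0, 0, 2.2], [0, 0, 0], 0.1], [[0, 0, 2.2], [0, 0, 0], 0.1], [[0, 0, 2.2], [0, 0, 0], 0.0], [[0, 0, 2.2], [0, 0, 0], -0.1], [[0, 0, 0], [0, 0, 0], -0.15], [[0, 0, 0], [0, 0, 0], -0.15]])

```text
clock: 22.37
tcp_pos: [0.5162, 0.0323, 0.05]
ee_rot: [-0.001, -0.583, 0.812, 0.0]
contact_force: [0.3, -0.6, 0.6]
opening: 0.0363
```

>>> step_arm(moves=[[[0, -0.1, 0], [0, 0, 0], -0.15], [[0, -0.1, 0], [0, 0, 0], -0.15], [[0, -0.05, 0], [0, 0, 0], -0.15], [[0, -0.05, 0], [0, 0, 0], -0.15], [[0, -0.03, 0], [0, 0, 0], -0.15], [[0, 0, 0], [0, 0, 0], -0.15]])

```text
clock: 22.87
tcp_pos: [0.5194, 0.0325, 0.0511]
ee_rot: [0.0, -0.583, 0.812, 0.0]
contact_force: [-3.8, 2.3, 3.9]
opening: 0.0364
```

>>> step_arm(moves=[[[0, -0.04, 0], [0, 0, 0], -0.15], [[0, -0.04, 0], [0, 0, 0], -0.15]])

```text
clock: 23.03
tcp_pos: [0.5195, 0.0323, 0.051]
ee_rot: [-0.0, -0.583, 0.812, 0.001]
contact_force: [-7.5, 2.9, 6.8]
opening: 0.0361
```

>>> step_arm(moves=[[[0.02, -0.03, 0], [0, 0, 0], -0.15], [[0.02, -0.03, 0], [0, 0, 0], -0.15]])

```text
clock: 23.2
tcp_pos: [0.5196, 0.0321, 0.051]
ee_rot: [-0.0, -0.583, 0.812, 0.001]
contact_force: [-8.4, 6.1, 8.8]
opening: 0.0363
```

```bash
python3 jig.py side
```

```text
t 23.2 tcp [0.5196 0.0321 0.051 ] F [-8.44  6.11  8.84] op 0.0363
[[-0.3195, -0.9476, -0.0021], [-0.9476, 0.3195, 0.0012], [-0.0005, 0.0024, -1.0]] [ 0.362  0.342 -0.289 -0.002 -0.941 -0.685]
torque [ 2.124  3.273 -0.078]
side pin 436 [0.5159 0.099 ] door uv rel corner mm [46.4  7.7]
side pin 404 [0.4666 0.0612] door uv rel corner mm [ -8.2 -22. ]
on jig, door x,y N: [ 7.4 -7.4]
```

>>> step_arm(moves=[[[-0.01, -0.02, 0], [0, 0, 0], -0.15], [[-0.01, -0.02, 0], [0, 0, 0], -0.15], [[-0.01, -0.01, 0], [0, 0, 0], -0.15], [[0, 0, 0], [0, 0, 0], -0.15]])

```text
clock: 23.58
tcp_pos: [0.5196, 0.0322, 0.051]
ee_rot: [-0.001, -0.583, 0.812, 0.001]
contact_force: [-10.5, 5.1, 9.1]
opening: 0.0361
```

```bash
python3 jig.py side
```

```text
t 23.58 tcp [0.5196 0.0322 0.051 ] F [-10.47   5.08   9.05] op 0.0361
[[-0.3194, -0.9476, -0.0031], [-0.9476, 0.3194, 0.0009], [0.0001, 0.0033, -1.0]] [ 0.362  0.342 -0.288 -0.002 -0.943 -0.685]
torque [ 1.762  3.639 -0.06 ]
side pin 441 [0.5159 0.0989] door uv rel corner mm [46.4  7.6]
side pin 408 [0.4664 0.0612] door uv rel corner mm [ -8.3 -21.9]
on jig, door x,y N: [ 9.5 -6.7]
```

Seated again. Back the pad off, open, and rise.

>>> step_arm(moves=[[[0, 0.05, 0], [0, 0, 0], -0.15], [[0, 0.1, 0], [0, 0, 0], -0.15], [[0, 0.1, 0], [0, 0, 0], -0.15], [[0, 0.1, 0], [0, 0, 0], -0.15], [[0, 0.1, 0], [0, 0, 0], -0.15], [[0, 0, 0], [0, 0, 0], 0.0], [[0, 0, -0.3], [0, 0, 0], 0.1], [[0, 0, -1], [0, 0, 0], 0.2]])

```text
clock: 24.3
tcp_pos: [0.5164, 0.0327, 0.0628]
ee_rot: [-0.001, -0.583, 0.812, 0.0]
contact_force: [-0.2, -0.9, 0.3]
opening: 0.051
```

>>> step_arm(moves=[[[0, 0, -2], [0, 0, 0], 0.2], [[0, 0, -3], [0, 0, 0], 0.2], [[0, 0, -3], [0, 0, 0], 0.2], [[0, 0, -3], [0, 0, 0], 0.2], [[-3, 2, -1], [0, 0, 0], 0.2], [[-3, 2, 0], [0, 0, 0], 0.2], [[-3, 2, 0], [0, 0, 0], 0.2], [[0, 0, 0], [0, 0, 0], 0.2]])

```text
clock: 24.97
tcp_pos: [0.4884, 0.1419, 0.1849]
ee_rot: [0.001, -0.585, 0.811, 0.0]
contact_force: [0.5, -0.5, 0.0]
opening: 0.0512
```

```bash
python3 jig.py side top; python3 - <<'E'
from h import *
for cam in ["side","top"]:
    c=bot.capture(cam); save(c,"f_"+cam)
    for q in ["punch_tip","punch_grip","bush"]:
        for r in bot.spot_point(cam,q)[:1]: print(cam,q,np.round(c2w(c,r["centre"]),4),round(r["conf"],2))
    if cam=="side": cv2.imwrite("pics/f1.png",cv2.resize(c["img"][140:310,200:430],None,fx=3.4,fy=3.4,interpolation=cv2.INTER_CUBIC)[:,:,::-1])
E
```

```text
t 24.97 tcp [0.4884 0.1419 0.1849] F [ 0.48 -0.48  0.02] op 0.0512
[[-0.3154, -0.949, 0.0019], [-0.9489, 0.3154, 0.0024], [-0.0029, -0.001, -1.0]] [ 5.910e-01  1.970e-01 -1.140e-01 -1.000e-03 -1.257e+00 -9.110e-01]
torque [-0.042  0.001  0.012]
side pin 479 [0.5156 0.0987] door uv rel corner mm [46.1  7.5]
side pin 411 [0.4663 0.0612] door uv rel corner mm [ -8.4 -21.9]
top pin 411 [0.5165 0.0992] door uv rel corner mm [47.1  7.8]
top pin 446 [ 0.497  -0.0991] door uv rel corner mm [  -3.3 -185. ]
top pin 430 [ 0.4824 -0.0376] door uv rel corner mm [  -8.1 -122. ]
top pin 325 [0.4671 0.061 ] door uv rel corner mm [ -7.7 -22.2]
on jig, door x,y N: [-0.4  0.5]
side bush [ 0.5511 -0.0472  0.0495] 0.98
top punch_tip [ 0.5526 -0.0498  0.0186] 0.49
top punch_grip [ 0.5515 -0.0503  0.0491] 0.65
top bush [ 0.548  -0.0498  0.0498] 0.72
```

View pics/f1.png

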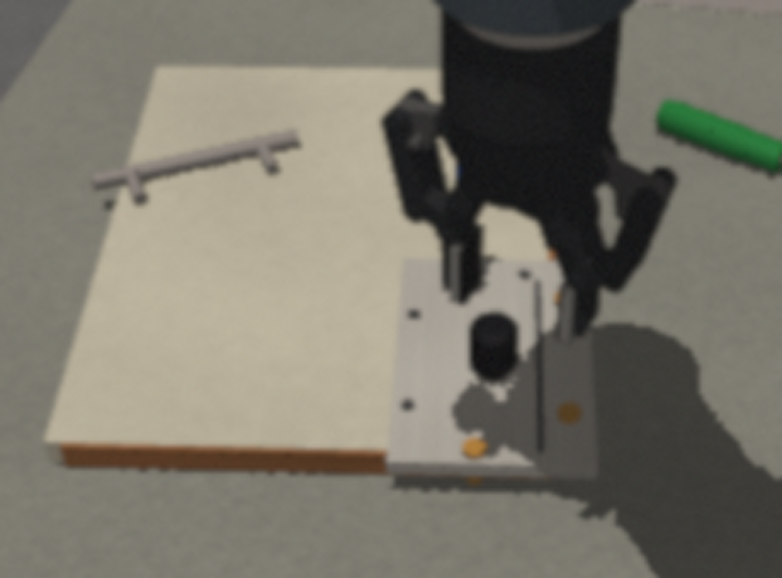

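View pics/f_top.png

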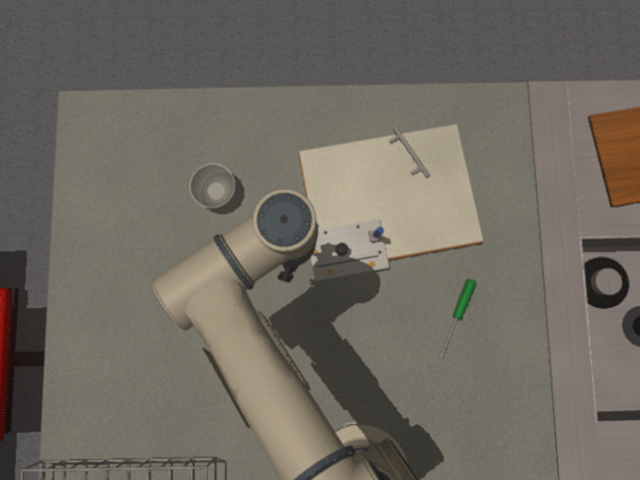

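>>> step_arm(moves=[[[1, 3, -1.5], [0, 0, 0], 0.2], [[1, 3, -1.5], [0, 0, 0], 0.2], [[1, 3, -1.5], [0, 0, 0], 0.2], [[1, 3, -1], [0, 0, 0], 0.2], [[0, 0, 0], [0, 0, 0], 0.2], [[0, 0, 0], [0, 0, 0], 0.2]])

```text
clock: 25.97
tcp_pos: [0.3621, 0.1379, 0.2398]
ee_rot: [0.002, -0.584, 0.812, 0.0]
contact_force: [0.6, -0.2, -0.7]
opening: 0.0515
```

```bash
python3 jig.py side top; python3 - <<'E'
from h import *
for cam in ["side","top"]:
    c=bot.capture(cam); save(c,"g_"+cam)
    for q in ["punch_tip","punch_grip","bush"]:
        for r in bot.spot_point(cam,q)[:1]: print(cam,q,np.round(c2w(c,r["centre"]),4),round(r["conf"],2))
    if cam=="side":
        cv2.imwrite("pics/g1.png",cv2.resize(c["img"][140:310,200:430],None,fx=3.4,fy=3.4,interpolation=cv2.INTER_CUBIC)[:,:,::-1])
        print(proj(c,[[.5498,-.0475,.136],[.5498,-.0475,.072],[.5498,-.0475,.05]])*1-[200,140])
E
```

```text
t 25.97 tcp [0.3621 0.1379 0.2398] F [ 0.65 -0.18 -0.66] op 0.0515
[[-0.3177, -0.9482, 0.0025], [-0.9482, 0.3177, 0.0024], [-0.0031, -0.0016, -1.0]] [ 0.774 -0.075 -0.268  0.    -1.375 -1.097]
torque [ 0.014  0.021 -0.045]
side pin 445 [0.5157 0.0989] door uv rel corner mm [46.3  7.6]
side pin 418 [ 0.4819 -0.0379] door uv rel corner mm [  -8.6 -122.3]
side pin 441 [0.4661 0.0607] door uv rel corner mm [ -8.7 -22.3]
top pin 411 [0.5167 0.0991] door uv rel corner mm [47.3  7.6]
top pin 420 [ 0.497  -0.0991] door uv rel corner mm [  -3.2 -185. ]
top pin 393 [ 0.4827 -0.0379] door uv rel corner mm [  -7.8 -122.3]
top pin 412 [0.467  0.0608] door uv rel corner mm [ -7.8 -22.4]
on jig, door x,y N: [-0.6  0.3]
side punch_tip [ 0.5495 -0.0461  0.0192] 0.82
side punch_grip [ 6.539e-01 -9.210e-02 -3.000e-04] 0.69
side bush [ 0.5489 -0.0476  0.0474] 0.62
[[135.65946177  42.43367012]
 [135.46549625  66.93529326]
 [135.40347164  74.84734913]]
top punch_tip [ 0.5519 -0.0516  0.0195] 0.54
top punch_grip [ 0.5464 -0.0492  0.1037] 0.45
top bush [ 0.5512 -0.0475  0.0479] 0.93
```

View pics/g1.png

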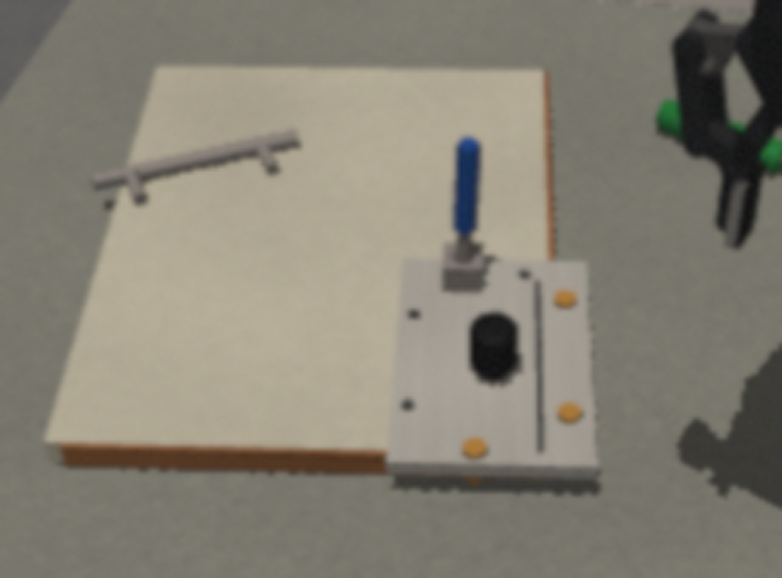

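```bash
python3 -c "
from h import *
print(bot.hand_in()); st()"
```

```text
the job is handed in; nothing more can be done
None
the job is handed in; nothing more can be done
```

The job is handed in: the jig is seated on both edges and the punch stands in the drill bush with its tip on the door face. It took about 26 s of the 58 s.

**Seating:** I moved the jig close by its knob, let go, then pushed it diagonally with one pad until it stopped on both edges. The peak push was about 10 N along the door's x and 9.5 N along its y. That should put roughly 2.5 to 7 N on each pin. This is worked out from the wrist force and an assumed friction, because the pin forces could not be read directly.

**Punch:** I lowered it in small steps. It touched the side of the bush with 2 to 4 N, and the jig shifted by about 0.3 mm. The tip came down on the door with about 10 N, at the height expected. After releasing the punch I pushed the jig up to the edges again with about the same force, then backed off.

**Last checks:**
- **Jig:** in both cameras pins A and B lie the same distance from the long edge, within about 0.1 mm, and pin C reads the same as when seated. The two cameras differ by just under 1 mm on the absolute distance to the long edge, so contact rests on the force readings rather than the pictures.
- **Punch:** it stands at the right height and leans about 1.5 degrees, which is the play in the bush. One network reading placed the punch grip wrongly on the door; I ignored it because it did not match the picture.
- **Robot and other things:** the arm is clear of everything. The bar pull and tub look unmoved. So does the screwdriver, which the gripper partly hid in the last side view.

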